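# Fish the tape roll out from under the bench control unit

## Task

A roll of tape has slid into the low gap under the grey control unit. Take the bent hook from the fork on the unit's side, fish the roll out from under the unit with it (do not reach into the gap with the fingers, and do not bang or lean on the unit), and hang the hook back in its fork as it was. Lay the roll flat in the shallow metal tray, and leave the dropper bottle where it stands.

Things in the scene. Friction and masses are not known exactly. Their poses are not given: they have to be found in the camera images.
- unit: Grey bench control unit, 150 (x) x 150 (y) x 166 mm high, fixed. Origin: middle of its outline at bench level; its aluminium front faces its own -x, at x = -75 mm, and its x axis points into the gap. It stands on two skids; the gap below is 66 mm high, 114 mm wide (y = -57 to 57 mm), open at the front only, closed at x = 66 mm
- gap_mouth (a point): Middle of the front lower edge of the gap, at bench level (axes as unit); it is 75 mm before the unit's origin. The solid body of the unit begins 66 mm above the bench
- tape: Roll of masking tape, outer diameter 92 mm, hole diameter 44 mm, 24 mm high, about 0.13 kg, lying flat on the bench in the gap at the start, its centre 72 to 90 mm inside the front edge. Origin: centre of its underside. Its paper ring is 23 mm thick and can be gripped across (one finger in the hole)
- hook: Loose bent hook, 0.14 kg, hanging upright in a fork on the unit's side, handle up. Origin: centre of the underside of its 40x40x5 mm flange, on the shaft's axis; z up along the handle, x to the side where the foot points. Square wooden handle 24x24 mm from z = 5 to 70 mm. Below the flange: 8 mm steel rod, straight down to the bend, then the foot, then a short tip
- hook_tip (a point): Centre of the round end (radius 4 mm) of the tip, at (83, 0, -137) mm of hook (same axes). The tip stands square to the foot's end, along (-0.574, 0, -0.819); with the foot level, its lowest point is 24 mm below the foot's centre line and 115 mm ahead of the bend
- hook_bend (a point): The bend between shaft and foot, at (0, 0, -55) mm of hook (same axes). From here the foot runs 115 mm along (0.819, 0, -0.574), 55 degrees off the shaft's line. With the handle tilted 35 degrees back, away from where the foot points, the foot is level and the tip points straight down
- tray: Shallow open aluminium tray, fixed, 120 x 120 x 12 mm high, walls and floor 4 mm thick. Origin: centre of its underside
- bottle: White dropper bottle with pointed orange cap, diameter 39 mm, 112 mm high, standing on the far side of the bench; bystander. Origin: centre of its underside
- hook_seat (a point): Where the hook's origin is when it hangs, at (-20, 113, 160) mm of unit (same axes; the hook's x and y lie along them). The fork is a plate 6 mm thick, 64 mm wide (x), from the unit's side at y = 75 to 139 mm, with a 16 mm slot along y from y = 100, open to +y, and a 3.5 mm lip on the open edge. To take the hook lift it 10 to 35 mm, then draw it 45 mm or more to +y

How it is judged:
By the outcome, as a careful person would: the job done as asked, in the order asked, and still so for the second after the job is handed in, with the robot touching nothing.
It also fails if it takes over 72 s, if anything falls off the work surface, if the arm or the gripper's body presses on something with over 40 N, if the wrist force passes 120 N, or if a joint passes its speed limit or range.

## Robot

A 6-joint arm with a two-finger parallel gripper is mounted at the origin on a cart in front of the work surface, level with it; the furniture and walls round the work are solid. World frame = base frame: x ahead of the robot, y to its left, z up, the work surface at z = 0. Lengths are in m, angles in rad, forces in N, time in s.
With the tool pointing down it reaches from about 0.25 to 0.775 m from the base axis. Payload 4 kg.
Tool frame: the origin (TCP) lies on the centre line of the jaws, within the pads' length; the fingertips stand 8 mm ahead of it and the grasp point (between the pads) lies 11 mm behind it; z points along the fingers, y is the line along which they close (so a half turn about z gives the same grasp; the last joint's range is limited). The gripper opens to 94 mm and grips with 3 to 60 N. Pads are 16 mm wide; open, the fingers measure 119 mm over their backs; the gripper's body (75 mm by 177 mm) begins 78 mm behind the grasp point.
Start: joints at [-1.253, 0.087, 1.371, -0, 1.684, -0.103], TCP at [0.225, -0.502, 0.214] pointing down, gripper open.
Joint ranges: [-3.1, 3.1], [-0.76, 2.03], [0.27, 2.55], [-1.08, 4.22], [0.17, 2.65], [-2.57, 2.57]. Speed limits (rad/s): [2.79, 2.79, 3.14, 3.14, 3.14, 3.14].

## Interface

Orientations are given as a rotation vector (axis times angle).
In Python, from workcell import readout, get_image, camera_info, job, nets gives the robot as it stands.
- The arm moves only by the tool send_rows, never from a script. Its argument "motion" is a list of rows, each an object of numbers: "tx", "ty", "tz": the shift along the tool's x, y, z in units of 40 mm (1.0 is 40 mm); "twist": the turn about the tool's z in units of 5 degrees (1.0 is 5 degrees). In form: [{"tx": .., "ty": .., "tz": .., "twist": ..}, ...]. A call has 1 to 10 rows; each row shifts and turns the commanded pose from where the row before left it, along the tool's axes as they then stand; what a row does not reach is not made up. A row lasts 1/10 s, in which the tool goes at most 50 mm and 8.59 degrees, less where a joint would pass 70% of its speed; a pose out of reach is approached as far as the arm can. A call is refused whole if a number of a shift passes 1 or a number of a turn 1, either way. A call with a gripper value outside its range is refused whole. "hand" is the closure, from 0 (fully open) to 1 (shut), set as the call begins (left out, the last holds). The fingers move at their own pace and stop on an object; "force" is the grip in N (left out, the last holds). Time passes only in rows, so rows that do not move let the fingers close. It gives the time, the measured TCP pose, the force, the opening and the grip force at its end, in the units of the state.
- readout.state(): the state, without advancing time (a new reading comes with each control period).
- get_image(name): name is "scene" or "top" or "wrist"; returns the picture (480x640x3 uint8, red, green, blue); there is no depth.
- camera_info(name): a dict with "fovy" (degrees; the focal length in pixels is half the picture's height over the tangent of half this angle, whatever the lens; pixels are square), "cx", "cy" (the principal point, pixels), "xyz" and "orientation" of the camera in the world. Camera axes: x right, y down, z forward; pixel columns grow to the right and rows downward; lengths in m; the calibration is good to about 2 mm. The wrist camera is an equidistant fisheye: a pixel r from the principal point sees the ray r / f radians off the axis. A picture is of the moment at which its call begins: read the wrist's pose just before it. camera_info takes no time and is no camera call; for the wrist camera it gives the pose at the moment of the call.
- job.hand_in(): hands the job in; it is judged then, once.
Trained networks look in the newest picture that a camera, given by its name, has taken for a name from the list of things; names that differ only in an ending like _2 or _b are one class to them, and where a whole thing is asked for, a point or a joint stands for the part that bears it (a point fixed in the world has none). Each returns a list of dicts, best first, with "score" (0 to 1); they miss things now and then, are a little off and sometimes report something else, mostly with a low value. They report only what shows in the picture. A call takes as long as a camera call.
- nets.search_frame(query, camera): "bbox" ([left, top, width, height] in pixels, round what is visible of it).
- nets.silhouettes(query, camera): "mask" (480x640 bool, what is visible of it) and "bbox" ([left, top, width, height] in pixels, round what is visible of it).
- nets.pinpoint(query, camera): "centre" ([column, row] in pixels: a listed point, or the origin of a listed thing).
The state is a dict: "time": time; "q": joint angles; "joint_vel": joint speeds; "effort": joint torques, N m; "ee_pos": TCP position; "tcp_rot": TCP orientation; "contact_force": force on the tool from outside, world axes, zero at the start; "torque": the same for the moment, N m; "gripper_width": finger opening in m; "grasp_force": force on a finger pad.
Only numpy, scipy, OpenCV 4.12 (cv2) and the standard library are available. Lean on these libraries where they do the work, as an engineer would, in place of code of your own. Each camera call takes 0.05 s, during which the arm holds its last target. There are 200 camera calls.

## Working session

There is one attempt and no reset: what is moved stays moved. The work goes in short steps, Python scripts to look and compute and a tool call to move; the robot and the scene stay as the last step left them, time stands still between calls to the robot, and variables do not carry over. Pictures are saved under pics/ and viewed, at most 10 in all, crops included, and the job is handed in when it is done.

Besides the shell and the picture viewer there is one more tool, called after "Emit:" as name([rows], argument=value, ...), one row to a line, values as JSON. send_rows: Moves the arm, as the interface text tells. Its arguments: {"type":"object","properties":{"motion":{"type":"array"},"hand":{"type":"number"},"force":{"type":"number"}},"required":["motion"]}

```bash
mkdir -p pics; ls; cat > h.py <<'E'
import numpy as np, cv2
from scipy.spatial.transform import Rotation as R
from workcell import readout,get_image,camera_info,job,nets
def cam(n):
    c=camera_info(n); return c
def Rm(o):
    o=np.array(o,float)
    if o.shape==(3,3): return o
    return R.from_rotvec(o).as_matrix() if o.size==3 else R.from_quat(o).as_matrix()
def ray(c,p,fish=False):
    f=240/np.tan(np.radians(c['fovy'])/2); d=np.array([(p[0]-c['cx']),(p[1]-c['cy'])])
    if fish:
        r=np.hypot(*d); a=r/f; v=np.r_[d/max(r,1e-9)*np.sin(a),np.cos(a)]
    else: v=np.r_[d/f,1]
    v=Rm(c['orientation'])@v; return np.array(c['xyz']),v/np.linalg.norm(v)
def onz(c,p,z,fish=False):
    o,v=ray(c,p,fish); return o+v*(z-o[2])/v[2]
def proj(c,P):
    f=240/np.tan(np.radians(c['fovy'])/2); q=(np.array(P)-c['xyz'])@Rm(c['orientation'])
    return q[...,:2]/q[...,2:]*f+[c['cx'],c['cy']]
def tri(rs):
    A=0;b=0
    for o,v in rs:
        M=np.eye(3)-np.outer(v,v);A=A+M;b=b+M@o
    X=np.linalg.solve(A,b); return X,[np.linalg.norm((np.eye(3)-np.outer(v,v))@(X-o)) for o,v in rs]
E
python3 - <<'E'
from h import *
for n in ['scene','top']:
    im=get_image(n); cv2.imwrite(f'pics/{n}0.png',im[...,::-1]); print(n,camera_info(n))
    for q in ['unit','gap_mouth','tape','hook','hook_tip','hook_bend','tray','bottle','hook_seat']:
        r=nets.pinpoint(q,n)[:2]; print(q,[(np.round(x['centre'],1).tolist(),round(x['score'],2)) for x in r])
print(readout.state())
E
```

```text
pics
scene {'fovy': 45.01599999395147, 'cx': 328.58486272019667, 'cy': 237.37656009885603, 'xyz': array([ 1.06348662, -0.44018602,  0.8730268 ]), 'orientation': array([-2.32372568, -0.83998867,  0.32196881])}
unit [([371.6, 206.5], 0.62)]
gap_mouth []
tape [([371.4, 207.5], 0.52)]
hook [([313.9, 135.8], 0.85)]
hook_tip []
hook_bend [([316.7, 159.6], 0.59)]
tray [([219.7, 328.8], 0.58)]
bottle [([374.7, 315.7], 0.76)]
hook_seat [([313.8, 139.2], 0.68)]
top {'fovy': 50.21252047980997, 'cx': 321.5449158346578, 'cy': 238.02063604758817, 'xyz': array([ 0.10782601, -0.18875402,  0.83800598]), 'orientation': array([-2.15373132,  1.3137082 , -0.46812105])}
unit [([247.7, 257.1], 0.94)]
gap_mouth []
tape [([426.9, 352.6], 0.33)]
hook [([226.4, 254.7], 0.88)]
hook_tip [([196.0, 287.5], 0.68)]
hook_bend [([230.0, 274.1], 0.75)]
tray [([426.4, 348.8], 0.59)]
bottle [([373.0, 234.5], 0.73)]
hook_seat [([227.1, 253.0], 0.85)]
{'time': 1.0, 'q': array([-1.25309260e+00,  8.71909690e-02,  1.37068480e+00,  1.73604641e-05,
        1.68359466e+00, -1.03115328e-01]), 'joint_vel': array([-8.91523049e-04, -2.57311867e-03,  4.13095785e-04, -1.20744878e-03,
       -3.17632772e-05, -7.07030773e-04]), 'effort': array([ 2.84184935e-04, -3.40054965e+01, -3.02607429e+01,  7.17971404e-02,
        2.38190376e-02, -2.52495198e-05]), 'ee_pos': array([ 0.22468101, -0.50204226,  0.21351854]), 'tcp_rot': array([3.07218860e+00, 6.56132351e-01, 4.74985528e-05]), 'contact_force': array([ 0.707213  , -0.13199817,  0.09428439]), 'torque': array([ 0.00045902, -0.00690795, -0.01755101]), 'grasp_force': 0.0, 'gripper_width': 0.09400689192859685}
```

```bash
python3 -c "
import cv2,numpy as np
cv2.imwrite('pics/both.png',cv2.resize(np.hstack([cv2.imread('pics/scene0.png'),cv2.imread('pics/top0.png')]),(800,300)))"
```

```text
(no output)
```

View pics/scene0.png

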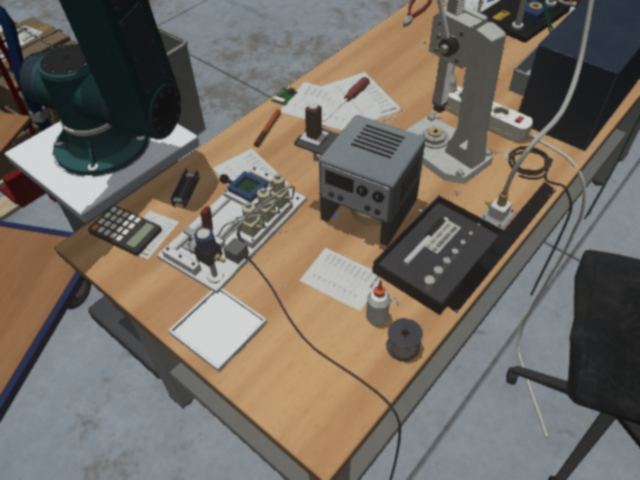

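View pics/top0.png

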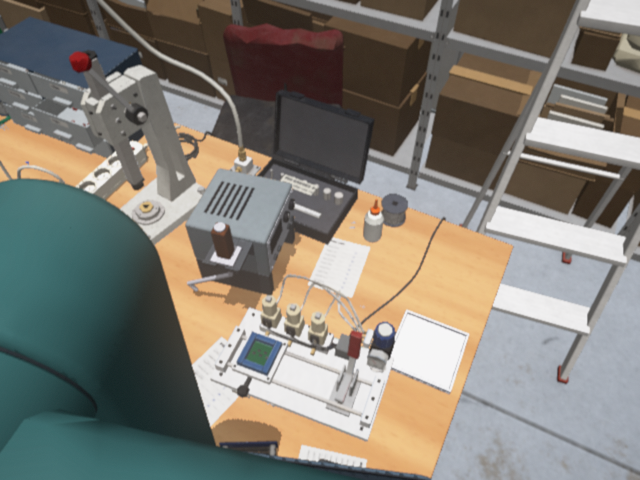

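Scene: the unit is around (370,185), its front facing lower right, with the hook handle at (314,120). In scene the tray is at (218,328), the bottle at (377,303), and a bit of tape shows under the unit at (360,215). Top: unit front faces right, hook foot tip at (192,284), tray at (430,350).

```bash
cat > fit.py <<'E'
from h import *
from scipy.optimize import minimize
def box(x0,x1,y0,y1,z0,z1): return np.array([[x,y,z] for x in(x0,x1) for y in(y0,y1) for z in(z0,z1)])
def place(P,p):
    c,s=np.cos(p[2]),np.sin(p[2]); return P@np.array([[c,-s,0],[s,c,0],[0,0,1]]).T+[p[0],p[1],0]
def mask(c,parts,p,S=4):
    m=np.zeros((480*2,640*2),np.uint8)
    for P in parts:
        h=cv2.convexHull(((proj(c,place(P,p))+.5)*2*16).astype(np.int32)); cv2.fillConvexPoly(m,h,1,shift=4)
    return m.astype(bool)
def fit(parts,masks,p0,ign=()):
    M={n:cv2.resize(m.astype(np.uint8),(1280,960),interpolation=0).astype(bool) for n,m in masks.items()}
    C={n:camera_info(n) for n in M}
    def cost(p):
        r=0
        for n in M:
            q=mask(C[n],parts,p); r+=1-(q&M[n]).sum()/(q|M[n]).sum()
        return r
    s=np.array([[0,0,0],[.02,0,0],[0,.02,0],[0,0,.15]])+p0
    r=minimize(cost,p0,method='Nelder-Mead',options=dict(initial_simplex=s,xatol=1e-4,fatol=1e-5,maxiter=300)); return r.x,r.fun
UNIT=[box(-.075,.075,-.075,.075,.066,.166),box(-.075,.075,-.075,-.057,0,.066),box(-.075,.075,.057,.075,0,.066)]
TRAY=[box(-.06,.06,-.06,.06,0,.012)]
E
python3 - <<'E'
from fit import *
import numpy as np
S=readout.state();cw=camera_info('wrist')
im={n:get_image(n) for n in ['scene','top','wrist']}
cv2.imwrite('pics/wrist0.png',im['wrist'][...,::-1])
pin={'unit':((371.6,206.5),(247.7,257.1)),'hook':((313.9,135.8),(226.4,254.7)),'hook_bend':((316.7,159.6),(230,274.1)),'tray':((219.7,328.8),(426.4,348.8)),'bottle':((374.7,315.7),(373,234.5)),'hook_seat':((313.8,139.2),(227.1,253))}
cs,ct=camera_info('scene'),camera_info('top'); X={}
for k,(a,b) in pin.items():
    x,e=tri([ray(cs,a),ray(ct,b)]);X[k]=x; print(k,x.round(4),np.round(e,4))
for nm,parts,yaw in [('unit',UNIT,np.pi/2),('tray',TRAY,0.)]:
    ms={}
    for n in ['scene','top']:
        r=nets.silhouettes(nm,n); print(nm,n,[(round(q['score'],2),q['bbox'],int(q['mask'].sum())) for q in r[:2]])
        if r: ms[n]=r[0]['mask']
    best=min((fit(parts,ms,np.r_[X[nm][:2],yaw+d]) for d in (-.3,0,.3)),key=lambda r:r[1]); print(nm,best)
    for n in ms: print(n,fit(parts,{n:ms[n]},best[0]))
    if nm=='unit':
        for pt in ([-.02,.113,.16],[-.075,0,0]): print(place(np.array([pt]),best[0]).round(4))
print('wrist',cw)
for q in ['tape','unit','hook','tray','gap_mouth']:
    r=nets.pinpoint(q,'wrist')[:2]; print(q,[(np.round(x['centre'],1).tolist(),round(x['score'],2)) for x in r])
E
```

```text
unit [ 0.5993  0.2319 -0.0008] [0.0016 0.0016]
hook [0.4918 0.1836 0.1617] [0.0006 0.0006]
hook_bend [0.4936 0.1873 0.1005] [0.0002 0.0002]
tray [ 0.5711 -0.1653 -0.0008] [0.0005 0.0005]
bottle [0.7654 0.0244 0.0059] [0.0004 0.0004]
hook_seat [0.4952 0.1825 0.1591] [0.0026 0.0026]
unit scene [(0.96, [318.3, 114.8, 106.9, 132.5], 9282)]
unit top [(0.76, [182.5, 167.2, 113.3, 130.3], 8546)]
unit (array([0.5986318 , 0.22447344, 1.78714404]), np.float64(0.2213574373535716))
scene (array([0.59882338, 0.22466517, 1.78733693]), np.float64(0.027231427746120085))
top (array([0.59816813, 0.22394474, 1.77520249]), np.float64(0.19277563845118006))
[[0.4926 0.1807 0.16  ]]
[[0.6147 0.1512 0.    ]]
tray scene []
tray top [(0.58, [389.8, 312.2, 80.5, 80.9], 4235)]
tray (array([ 0.56584433, -0.16603277,  0.04733332]), np.float64(0.05803472067660809))
top (array([ 0.56584433, -0.16603277,  0.04733332]), np.float64(0.05803472067660809))
wrist {'fovy': 65.70646984690485, 'cx': 316.52477485792656, 'cy': 237.6584537247861, 'xyz': array([ 0.29392444, -0.47108168,  0.38546359]), 'orientation': array([ 2.44502112, -1.58321172, -0.21082696])}
tape []
unit []
hook []
tray []
gap_mouth []
```

View pics/wrist0.png

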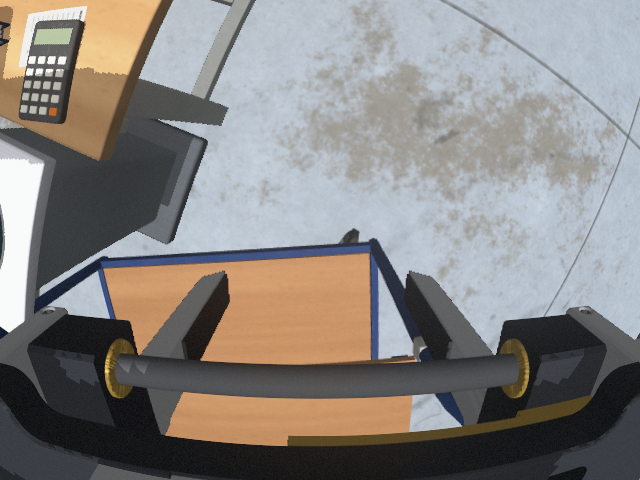

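The wrist view shows only the cart, floor and fingers. The unit fit is (0.599, 0.2246) with yaw 102.4°. The measured hook agrees with the predicted seat to 3 mm. I'll start moving toward the hook.

Emit:
send_rows([
  {"tx": 0.8,"tz": -0.5,"twist": -1},
  {"tx": 0.8,"tz": -0.5,"twist": -1},
  {"tx": 0.8,"tz": -0.5,"twist": -1},
  {"tx": 0.8,"tz": -0.5,"twist": -1},
  {"tx": 0.8,"tz": -0.5,"twist": -1},
  {"tx": 0.8,"tz": -0.5,"twist": -1},
  {"tx": 0.8,"twist": -1},
  {"tx": 0.8,"twist": -1},
  {"tx": 0.8,"twist": -1},
  {"tx": 0.8,"twist": -1},
], hand=0.4)

```text
invalid input at $.motion[0]: expected keys tx, ty, tz, twist
```

```bash
cat >> fit.py <<'E'
U=np.array([.5987,.2240,1.786])
def toU(P): 
    c,s=np.cos(U[2]),np.sin(U[2]); d=np.atleast_2d(P)-[U[0],U[1],0]; return np.c_[d[:,0]*c+d[:,1]*s,-d[:,0]*s+d[:,1]*c,d[:,2]]
def go(tgt,S=None):
    "units of tx,ty,tz and twist to reach world point tgt with tool x at unit yaw"
    S=S or readout.state(); M=R.from_rotvec(S['tcp_rot']).as_matrix()
    yaw=np.arctan2(M[1,0],M[0,0]); tw=-np.degrees(U[2]-yaw)/5
    print('t',S['time'],'pos',S['ee_pos'].round(4),'U',toU(S['ee_pos']).round(4)[0],'w',round(S['gripper_width'],4),'gf',round(S['grasp_force'],1),'F',S['contact_force'].round(1))
    print('rel units (now axes)',((np.array(tgt)-S['ee_pos'])@M/.04).round(3),'twist',tw.round(3),'after-twist axes',(np.array([[np.cos(U[2]),np.sin(U[2]),0],[np.sin(U[2]),-np.cos(U[2]),0],[0,0,-1]])@(np.array(tgt)-S['ee_pos'])/.04).round(3))
E
python3 - <<'E'
from fit import *
go([.492,.182,.29])
cs,ct=camera_info('scene'),camera_info('top')
for p in [(160,255),(200,290),(305,197),(262,165)]: print('board',onz(cs,p,0).round(3))
for p in [(247,315),(358,434),(391,340)]: print('boardtop',onz(ct,p,0).round(3))
print('paper',onz(cs,(340,277),0).round(3),'laptop',onz(cs,(375,270),0).round(3))
get_image('scene'); r=nets.silhouettes('tape','scene')
for q in r[:2]: 
    print(q['score'],q['bbox'],q['mask'].sum())
    ys,xs=np.nonzero(q['mask']); print([toU(onz(cs,(a,b),.024)).round(3)[0] for a,b in zip(xs[::25],ys[::25])])
print([(x['centre'],x['score']) for x in nets.pinpoint('tape','scene')])
print('tape pin U',toU(onz(cs,(371.4,207.5),0)))
E
```

```text
t 1.6 pos [ 0.2247 -0.502   0.2135] U [-0.6294  0.5204  0.2135] w 0.094 gf 0.0 F [-1.   0.5  0.2]
rel units (now axes) [ 13.086 -12.879  -1.913] twist -15.644 after-twist axes [15.279 10.181 -1.912]
board [ 0.362 -0.127 -0.   ]
board [ 0.483 -0.133  0.   ]
board [0.476 0.167 0.   ]
board [0.337 0.18  0.   ]
boardtop [ 0.482  0.158 -0.   ]
boardtop [ 0.378 -0.118  0.   ]
boardtop [ 0.558 -0.102  0.   ]
paper [0.663 0.053 0.   ] laptop [ 0.703  0.108 -0.   ]
0.54 [351.8, 210.2, 30.6, 16.9] 243
[array([-0.038,  0.019,  0.024]), array([-0.038,  0.002,  0.024]), array([-0.041, -0.006,  0.024]), array([-0.05 ,  0.001,  0.024]), array([-0.046, -0.013,  0.024]), array([-0.044, -0.023,  0.024]), array([-0.043, -0.031,  0.024]), array([-0.042, -0.037,  0.024]), array([-0.059, -0.017,  0.024]), array([-0.052, -0.035,  0.024])]
[([317.4, 136.4], 0.57), ([374.6, 209.5], 0.49)]
tape pin U [[ 6.09078268e-03 -3.62706323e-03 -1.11022302e-16]]
```

Emit:
send_rows([
  {"tx": 0.8,"ty": 0,"tz": -0.5,"twist": -1},
  {"tx": 0.8,"ty": 0,"tz": -0.5,"twist": -1},
  {"tx": 0.8,"ty": 0,"tz": -0.5,"twist": -1},
  {"tx": 0.8,"ty": 0,"tz": -0.5,"twist": -1},
  {"tx": 0.8,"ty": 0,"tz": -0.5,"twist": -1},
  {"tx": 0.8,"ty": 0,"tz": -0.5,"twist": -1},
  {"tx": 0.8,"ty": 0,"tz": 0,"twist": -1},
  {"tx": 0.8,"ty": 0,"tz": 0,"twist": -1},
  {"tx": 0.8,"ty": 0,"tz": 0,"twist": -1},
  {"tx": 0.8,"ty": 0,"tz": 0,"twist": -1},
], hand=0.4)

```text
time: 2.75
ee_pos: [0.4383, -0.2756, 0.3333]
tcp_rot: [2.504, 1.898, 0.0]
contact_force: [1.3, -1.0, 0.1]
gripper_width: 0.0564
grasp_force: 0.0
```

```bash
python3 - <<'E'
from fit import *
go([.492,.182,.29])
E
```

```text
t 2.75 pos [ 0.4383 -0.2756  0.3333] U [-0.4538  0.2634  0.3333] w 0.0564 gf 0.0 F [ 1.3 -1.   0.1]
rel units (now axes) [11.377 -1.799  1.084] twist -5.602 after-twist axes [10.889  3.754  1.084]
```

Emit:
send_rows([
  {"tx": 1,"ty": -0.12,"tz": 0,"twist": -0.934},
  {"tx": 1,"ty": -0.04,"tz": 0,"twist": -0.934},
  {"tx": 1,"ty": 0.05,"tz": 0,"twist": -0.934},
  {"tx": 1,"ty": 0.13,"tz": 0,"twist": -0.934},
  {"tx": 1,"ty": 0.22,"tz": 0,"twist": -0.934},
  {"tx": 1,"ty": 0.3,"tz": 0,"twist": -0.934},
  {"tx": 1,"ty": 0.34,"tz": 0,"twist": 0},
  {"tx": 1,"ty": 0.34,"tz": 0,"twist": 0},
  {"tx": 1,"ty": 0.34,"tz": 0,"twist": 0},
  {"tx": 1,"ty": 0.34,"tz": 0.3,"twist": 0},
])

```text
time: 3.75
ee_pos: [0.4969, 0.1333, 0.3233]
tcp_rot: [1.972, 2.441, 0.005]
contact_force: [0.4, 0.4, 0.6]
gripper_width: 0.0565
grasp_force: 0.0
```

```bash
python3 - <<'E'
from fit import *
go([.492,.182,.27]); c=camera_info('wrist')
im=get_image('wrist'); cv2.imwrite('pics/w1.png',im[...,::-1])
for q in ['hook','hook_seat','hook_bend','tape']:
    for x in nets.pinpoint(q,'wrist')[:2]: print(q,np.round(x['centre'],1),x['score'],onz(c,x['centre'],.16,True).round(4))
r=nets.silhouettes('hook','wrist')[:1]
for q in r: print(q['bbox'],q['score'])
E
```

```text
t 3.75 pos [0.4969 0.1333 0.3233] U [-0.0669  0.1188  0.3233] w 0.0565 gf 0.0 F [0.4 0.4 0.6]
rel units (now axes) [1.218 0.13  1.334] twist -0.04 after-twist axes [1.217 0.14  1.334]
hook [320.5 166.1] 0.75 [0.4903 0.1849 0.16  ]
```

View pics/w1.png

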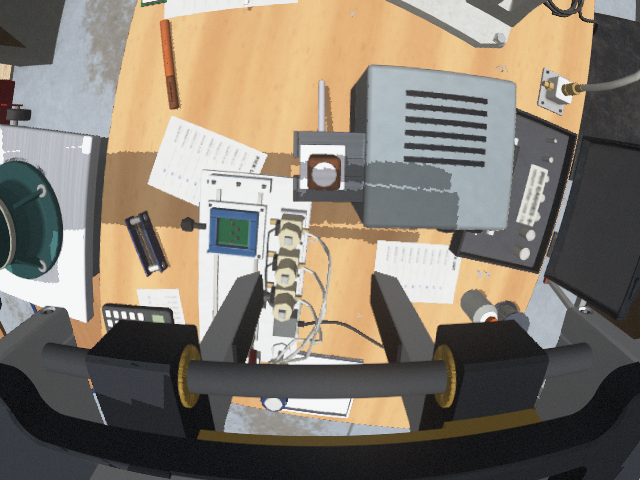

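The wrist view shows the handle top at (324,171), the flange sitting in its fork and the foot running up at (322,105), as expected.

Emit:
send_rows([
  {"tx": 0.6,"ty": 0.06,"tz": 0,"twist": -0.04},
  {"tx": 0.65,"ty": 0.06,"tz": 0,"twist": 0},
  {"tx": 0,"ty": 0,"tz": 0.8,"twist": 0},
  {"tx": 0,"ty": 0,"tz": 0.9,"twist": 0},
  {"tx": 0,"ty": 0,"tz": 0.9,"twist": 0},
  {"tx": 0,"ty": 0,"tz": 0.63,"twist": 0},
  {"tx": 0,"ty": 0,"tz": 0,"twist": 0},
])

```text
time: 4.75
ee_pos: [0.4885, 0.1791, 0.1883]
tcp_rot: [-1.97, -2.441, 0.01]
contact_force: [-0.1, -0.1, -0.4]
gripper_width: 0.0562
grasp_force: 0.0
```

Emit:
send_rows([
  {"tx": 0,"ty": 0,"tz": 0,"twist": 0},
  {"tx": 0,"ty": 0,"tz": 0,"twist": 0},
  {"tx": 0,"ty": 0,"tz": 0,"twist": 0},
  {"tx": 0,"ty": 0,"tz": 0,"twist": 0},
  {"tx": 0,"ty": 0,"tz": 0,"twist": 0},
  {"tx": 0,"ty": 0,"tz": 0,"twist": 0},
], hand=1, force=40)

```text
time: 5.35
ee_pos: [0.4912, 0.1814, 0.1936]
tcp_rot: [1.969, 2.446, 0.003]
contact_force: [0.2, -0.2, 3.5]
gripper_width: 0.0232
grasp_force: 39.9
```

```bash
python3 - <<'E'
from fit import *
go([.492,.182,.27])
cs=camera_info('scene')
get_image('scene')
q=[x for x in nets.silhouettes('tape','scene')][0]; m=q['mask']; print(q['bbox'],q['score'])
cnt=np.argwhere(m)
# visible tape: fit disc centre s.t. mask pixels lie in hull & bottom (front) edge matches
t=np.linspace(0,2*np.pi,72); ring=lambda r,z:np.c_[r*np.cos(t),r*np.sin(t),0*t+z]
cyl=np.vstack([ring(.046,0),ring(.046,.024)])
# gap opening silhouette: what lies behind unit body is hidden
def uw(P): return place(P,U)
bodym=mask(cs,[UNIT[0],UNIT[1],UNIT[2]],U)[::2,::2]
vis=np.ones((480,640),np.uint8)
from itertools import product
H=cv2.convexHull(proj(cs,uw(UNIT[0])).astype(np.float32)).astype(int); blk=np.zeros((480,640),np.uint8); cv2.fillConvexPoly(blk,H,1)
for k in (2,1):
    cv2.fillConvexPoly(blk,cv2.convexHull(proj(cs,uw(UNIT[k])).astype(np.float32)).astype(int),1) if k==2 else None
# near skid (k=1 or 2) both block
cv2.fillConvexPoly(blk,cv2.convexHull(proj(cs,uw(UNIT[1])).astype(np.float32)).astype(int),1)
best=[]
for x,y in product(np.arange(-.005,.018,.001),np.arange(-.012,.0121,.001)):
    z=np.zeros((480,640),np.uint8); cv2.fillConvexPoly(z,cv2.convexHull(proj(cs,uw(cyl+[x,y,0])).astype(np.float32)).astype(int),1)
    z=(z==1)&(blk==0); best.append(((z&m).sum()/max(1,(z|m).sum()),x,y,z.sum()))
best.sort(reverse=True); print(best[:6])
E
```

```text
t 5.35 pos [0.4912 0.1814 0.1936] U [-0.0186  0.1141  0.1936] w 0.0232 gf 39.9 F [ 0.2 -0.2  3.5]
rel units (now axes) [ 0.009  0.028 -1.91 ] twist 0.001 after-twist axes [ 0.01   0.023 -1.91 ]
[350.2, 208.2, 32.3, 19.6] 0.77
[(np.float64(0.8055555555555556), np.float64(0.004000000000000001), np.float64(-0.008999999999999998), np.int64(203)), (np.float64(0.7976190476190477), np.float64(0.005), np.float64(-0.008999999999999998), np.int64(201)), (np.float64(0.7945736434108527), np.float64(0.004000000000000001), np.float64(-0.007999999999999997), np.int64(211)), (np.float64(0.7931034482758621), np.float64(0.004000000000000001), np.float64(-0.006999999999999996), np.int64(216)), (np.float64(0.7874015748031497), np.float64(0.005), np.float64(-0.007999999999999997), np.int64(202)), (np.float64(0.7862595419847328), np.float64(0.004000000000000001), np.float64(-0.009999999999999998), np.int64(216))]
```

Gripped the handle. Next I lift it 22 mm and draw it out of the slot.

Emit:
send_rows([
  {"tx": 0,"ty": 0,"tz": -0.2,"twist": 0},
  {"tx": 0,"ty": 0,"tz": -0.35,"twist": 0},
  {"tx": 0,"ty": 0,"tz": 0,"twist": 0},
  {"tx": 0,"ty": -0.4,"tz": 0,"twist": 0},
  {"tx": 0,"ty": -0.65,"tz": 0,"twist": 0},
  {"tx": 0,"ty": -0.65,"tz": 0,"twist": 0},
  {"tx": 0,"ty": 0,"tz": -0.8,"twist": 0},
  {"tx": -0.3,"ty": 0,"tz": -0.9,"twist": 0},
  {"tx": -0.8,"ty": 0,"tz": -0.9,"twist": 0},
  {"tx": -0.9,"ty": 0,"tz": -0.9,"twist": 0},
], force=60)

```text
time: 6.45
ee_pos: [0.4404, 0.089, 0.3549]
tcp_rot: [-1.967, -2.45, 0.0]
contact_force: [0.2, -0.5, -1.3]
gripper_width: 0.0239
grasp_force: 59.9
```

Emit:
send_rows([
  {"tx": -0.9,"ty": 0.4,"tz": 0,"twist": 0},
  {"tx": -0.8,"ty": 0.9,"tz": 0,"twist": 0},
  {"tx": -0.8,"ty": 0.9,"tz": 0,"twist": 0},
  {"tx": -0.3,"ty": 0.9,"tz": 0,"twist": 0},
  {"tx": 0,"ty": 0.9,"tz": 0,"twist": 0},
  {"tx": 0,"ty": 0.7,"tz": 0,"twist": 0},
  {"tx": 0,"ty": 0,"tz": 0.5,"twist": 0},
  {"tx": 0,"ty": 0,"tz": 0.9,"twist": 0},
  {"tx": 0,"ty": 0,"tz": 0.9,"twist": 0},
  {"tx": 0,"ty": 0,"tz": 0.7,"twist": 0},
])

```text
time: 7.45
ee_pos: [0.6478, 0.0201, 0.2302]
tcp_rot: [-1.968, -2.445, 0.004]
contact_force: [-0.6, -0.0, -1.8]
gripper_width: 0.0237
grasp_force: 59.9
```

```bash
cat >> fit.py <<'E'
def UW(x,y,z): return place(np.array([[x,y,z]]),U)[0]
E
python3 - <<'E'
from fit import *
go(UW(-.213,-.008,.180))
cs=camera_info('scene')
im=get_image('scene'); cv2.imwrite('pics/s2.png',cv2.resize(im[80:340,200:520,::-1],(800,650))[:600])
for q in ['hook','hook_tip','hook_bend']:
    for x in nets.pinpoint(q,'scene')[:2]: print(q,np.round(x['centre'],1),x['score'])
T=[]
for th in np.radians(np.arange(0,45.1,2.5)): c,s=np.cos(th),np.sin(th); T.append((-(83*c+181.6*s),181.6*c-83*s+4))
print(np.diff(np.array(T)/40,axis=0).round(3).tolist())
S=readout.state();p=toU(S['ee_pos'])[0]
print('exp tip px',proj(cs,UW(p[0]+.083,p[1],p[2]+.011-.1816)),'bend',proj(cs,UW(p[0],p[1],p[2]+.011-.0996)))
E
```

```text
t 7.45 pos [0.6478 0.0201 0.2302] U [-0.2097 -0.0044  0.2302] w 0.0237 gf 59.9 F [-0.6 -0.  -1.8]
rel units (now axes) [-0.084  0.095  1.256] twist 0.002 after-twist axes [-0.082  0.09   1.256]
hook_tip [343.4 232.5] 0.82
hook_bend [322.  233.9] 0.82
[[-0.196, -0.095], [-0.192, -0.103], [-0.187, -0.112], [-0.182, -0.12], [-0.177, -0.127], [-0.171, -0.135], [-0.165, -0.142], [-0.158, -0.149], [-0.152, -0.156], [-0.145, -0.163], [-0.138, -0.169], [-0.13, -0.175], [-0.122, -0.18], [-0.114, -0.185], [-0.106, -0.19], [-0.098, -0.195], [-0.089, -0.199], [-0.08, -0.202]]
exp tip px [343.01280225 231.65585659] bend [320.69515974 233.39149692]
```

View pics/s2.png

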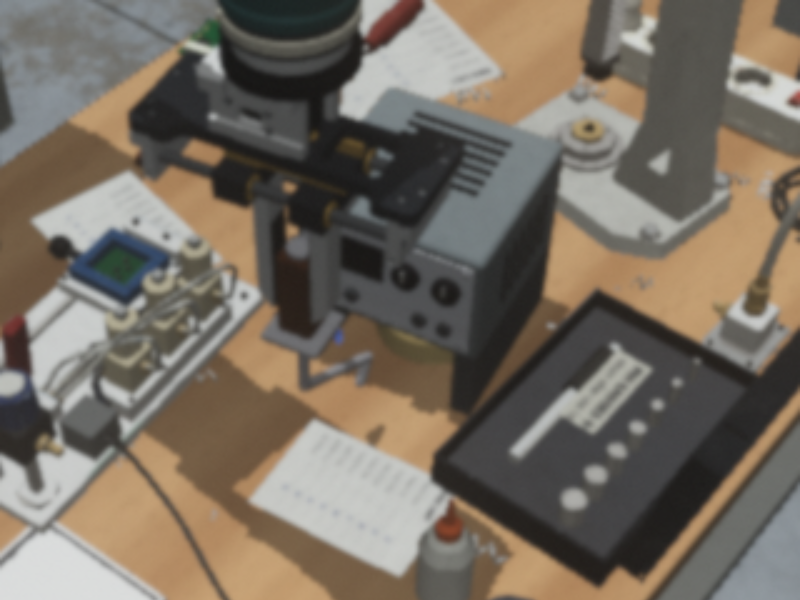

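The crop shows the hook upright in the fingers in front of the gap, with its tip and bend within 1 px of the prediction. Next I bring the tip down to the bench and tilt the hook by pressing, with a light grip.

Emit:
send_rows([
  {"tx": -0.08,"ty": 0.09,"tz": 0.5,"twist": 0},
  {"tx": 0,"ty": 0,"tz": 0.5,"twist": 0},
  {"tx": 0,"ty": 0,"tz": 0.3,"twist": 0},
  {"tx": 0,"ty": 0,"tz": 0.05,"twist": 0},
  {"tx": 0,"ty": 0,"tz": 0,"twist": 0},
])

```text
time: 8.15
ee_pos: [0.6533, 0.0176, 0.1809]
tcp_rot: [1.969, 2.446, 0.002]
contact_force: [0.1, 0.3, -1.2]
gripper_width: 0.024
grasp_force: 59.9
```

Emit:
send_rows([
  {"tx": 0,"ty": 0,"tz": 0,"twist": 0},
  {"tx": 0,"ty": 0,"tz": 0.08,"twist": 0},
  {"tx": -0.196,"ty": 0,"tz": 0.095,"twist": 0},
  {"tx": -0.192,"ty": 0,"tz": 0.103,"twist": 0},
  {"tx": -0.187,"ty": 0,"tz": 0.112,"twist": 0},
  {"tx": -0.182,"ty": 0,"tz": 0.12,"twist": 0},
], force=8)

```text
time: 8.75
ee_pos: [0.6612, -0.0156, 0.1634]
tcp_rot: [1.967, 2.438, 0.001]
contact_force: [-0.6, -5.2, 9.0]
gripper_width: 0.0244
grasp_force: 8.0
```

```bash
cat >> fit.py <<'E'
def tilt(th=None,save=None):
    "estimate hook tilt from scene pins of tip and bend, given grasp point"
    cs=camera_info('scene'); S=readout.state(); p=toU(S['ee_pos'])[0]; im=get_image('scene')
    if save: cv2.imwrite(save,cv2.resize(im[80:340,200:520,::-1],(800,650))[:600])
    pins={q:(nets.pinpoint(q,'scene') or [None])[0] for q in ['hook_tip','hook_bend']}
    L={'hook_tip':(83,-181.6),'hook_bend':(0,-99.6)}; res=[]
    for q,x in pins.items():
        if x is None: print(q,None); continue
        e=[]
        for th in np.arange(-30,60,1.):
            c,s=np.cos(np.radians(th)),np.sin(np.radians(th)); a,b=L[q]
            e.append((np.linalg.norm(proj(cs,UW(p[0]+(a*c-b*s)/1e3,p[1],p[2]+.011+(b*c+a*s)/1e3))-x['centre']),th))
        print(q,round(x['score'],2),np.round(x['centre'],1),'tilt,err px',min(e)[1],round(min(e)[0],1))
E
python3 - <<'E'
from fit import *
go(UW(-.213,-.008,.180)); tilt()
E
```

```text
t 8.75 pos [ 0.6612 -0.0156  0.1634] U [-0.2474 -0.0099  0.1634] w 0.0244 gf 8.0 F [-0.6 -5.2  9. ]
rel units (now axes) [ 0.857 -0.046 -0.421] twist -0.022 after-twist axes [ 0.86  -0.047 -0.414]
hook_tip 0.98 [337.7 261.5] tilt,err px 5.0 2.2
hook_bend 0.56 [316.4 272.8] tilt,err px 5.0 0.7
```

Emit:
send_rows([
  {"tx": 0,"ty": 0,"tz": 0,"twist": 0},
  {"tx": 0,"ty": 0,"tz": 0,"twist": 0},
  {"tx": -0.177,"ty": 0,"tz": 0.127,"twist": 0},
  {"tx": -0.171,"ty": 0,"tz": 0.135,"twist": 0},
  {"tx": -0.165,"ty": 0,"tz": 0.142,"twist": 0},
  {"tx": -0.158,"ty": 0,"tz": 0.149,"twist": 0},
  {"tx": 0,"ty": 0,"tz": 0,"twist": 0},
], force=3)

```text
time: 9.6
ee_pos: [0.6636, -0.0387, 0.1339]
tcp_rot: [-1.968, -2.442, 0.004]
contact_force: [-0.1, -0.1, -1.0]
gripper_width: 0.0244
grasp_force: 3.0
```

```bash
python3 - <<'E'
from fit import *
go(UW(-.213,-.008,.180)); tilt()
E
```

```text
t 9.6 pos [ 0.6636 -0.0387  0.1339] U [-0.2705 -0.0073  0.1339] w 0.0244 gf 3.0 F [-0.1 -0.1 -1. ]
rel units (now axes) [ 1.44   0.009 -1.15 ] twist -0.011 after-twist axes [ 1.437  0.017 -1.153]
hook_tip 0.84 [338.4 257.1] tilt,err px 17.0 3.4
hook_bend 0.69 [313.2 282.8] tilt,err px 15.0 0.6
```

Emit:
send_rows([
  {"tx": -0.152,"ty": 0,"tz": 0.156,"twist": 0},
  {"tx": -0.145,"ty": 0,"tz": 0.163,"twist": 0},
  {"tx": -0.138,"ty": 0,"tz": 0.169,"twist": 0},
  {"tx": -0.13,"ty": 0,"tz": 0.175,"twist": 0},
  {"tx": -0.122,"ty": 0,"tz": 0.18,"twist": 0},
  {"tx": -0.114,"ty": 0,"tz": 0.185,"twist": 0},
  {"tx": 0,"ty": 0,"tz": 0,"twist": 0},
])

```text
time: 10.45
ee_pos: [0.6709, -0.0701, 0.0938]
tcp_rot: [-1.969, -2.444, 0.003]
contact_force: [-0.4, 0.5, -1.6]
gripper_width: 0.0243
grasp_force: 3.0
```

```bash
python3 - <<'E'
from fit import *
go(UW(-.213,-.008,.180)); tilt(save='pics/s3.png')
E
```

```text
t 10.45 pos [ 0.6709 -0.0701  0.0938] U [-0.3027 -0.0077  0.0938] w 0.0243 gf 3.0 F [-0.4  0.5 -1.6]
rel units (now axes) [ 2.245e+00 -1.000e-03 -2.153e+00] twist -0.01 after-twist axes [ 2.242  0.008 -2.156]
hook_tip None
hook_bend 0.94 [310.7 296.5] tilt,err px 29.0 1.5
```

View pics/s3.png

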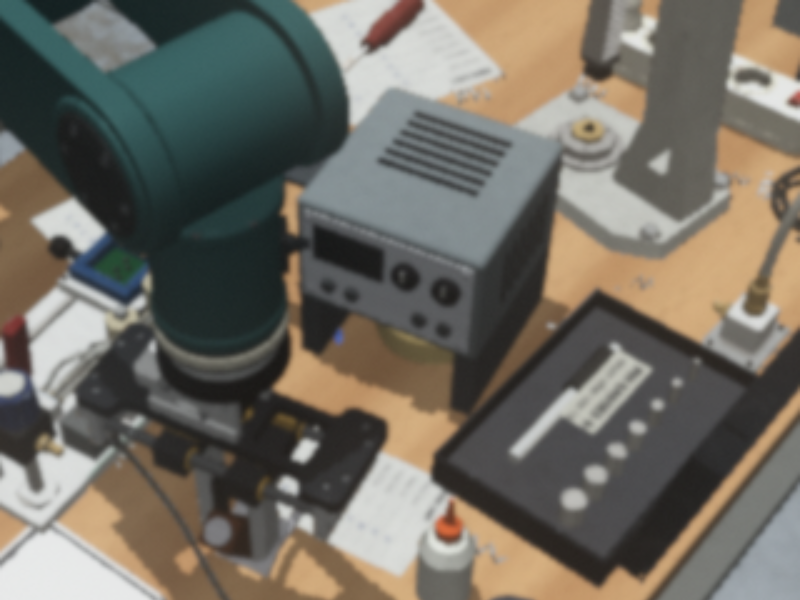

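The hook's handle is now tilted back about 30°, with the foot near the bench and its tip around crop (345,505). I'll tilt it a little further, then grip firmly.

Emit:
send_rows([
  {"tx": -0.106,"ty": 0,"tz": 0.19,"twist": 0},
  {"tx": -0.098,"ty": 0,"tz": 0.15,"twist": 0},
  {"tx": 0,"ty": 0,"tz": 0,"twist": 0},
])

```text
time: 10.9
ee_pos: [0.6729, -0.0779, 0.0808]
tcp_rot: [-1.97, -2.445, 0.002]
contact_force: [-0.2, -0.2, -0.1]
gripper_width: 0.0241
grasp_force: 3.0
```

Emit:
send_rows([
  {"tx": 0,"ty": 0,"tz": 0,"twist": 0},
  {"tx": 0,"ty": 0,"tz": 0,"twist": 0},
  {"tx": 0,"ty": 0,"tz": -0.4,"twist": 0},
  {"tx": 0,"ty": 0,"tz": -0.6,"twist": 0},
  {"tx": 0,"ty": 0,"tz": 0,"twist": 0},
], force=60)

```text
time: 11.4
ee_pos: [0.6763, -0.0779, 0.1286]
tcp_rot: [1.964, 2.44, 0.007]
contact_force: [0.3, -0.6, 0.6]
gripper_width: 0.0232
grasp_force: 60.0
```

```bash
python3 - <<'E'
from fit import *
go(UW(-.213,-.008,.180)); tilt()
cw=camera_info('wrist'); im=get_image('wrist'); cv2.imwrite('pics/w4.png',im[...,::-1])
for n in ['wrist','scene','top']:
    if n=='top': get_image('top')
    for q in ['hook_tip','hook_bend','hook','tape']:
        for x in nets.pinpoint(q,n)[:1]: print(n,q,np.round(x['centre'],1),round(x['score'],2))
E
```

```text
t 11.4 pos [ 0.6763 -0.0779  0.1286] U [-0.3115 -0.0114  0.1286] w 0.0232 gf 60.0 F [ 0.3 -0.6  0.6]
rel units (now axes) [ 2.457 -0.072 -1.296] twist 0.002 after-twist axes [ 2.462 -0.085 -1.286]
hook_tip None
hook_bend 0.82 [313.2 286.7] tilt,err px 34.0 1.0
wrist hook_tip [318.6   9.2] 0.64
wrist hook_bend [316.5 176.1] 0.93
wrist hook [318.  252.8] 0.88
scene hook_bend [313.2 286.7] 0.82
scene hook [300.8 287.2] 0.81
scene tape [375.4 209.1] 0.62
top hook_tip [320.6 259.8] 0.84
top hook_bend [378.2 266.9] 0.63
top hook [397.8 254.2] 0.7
```

View pics/w4.png

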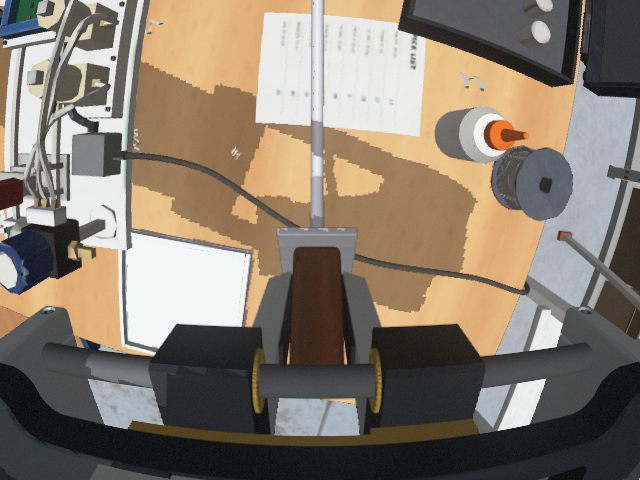

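The wrist view shows the hook tilted and straight ahead: flange at (316,240), foot running up to the tip at (318,9). Next I triangulate the tip and bend.

```bash
python3 - <<'E'
from fit import *
cs,ct,cw=[camera_info(n) for n in ('scene','top','wrist')]
tip,e=tri([ray(ct,(320.6,259.8)),ray(cw,(318.6,9.2),True)]); print('tip',toU(tip),e)
b,e=tri([ray(ct,(378.2,266.9)),ray(cw,(316.5,176.1),True),ray(cs,(313.2,286.7))]); print('bend',toU(b),e)
h,e=tri([ray(ct,(397.8,254.2)),ray(cw,(318,252.8),True),ray(cs,(300.8,287.2))]); print('hook',toU(h),e)
p=toU(readout.state()['ee_pos'])[0]; print('G',p+[0,0,.011])
for th in (30,33,35,37):
    c,s=np.cos(np.radians(th)),np.sin(np.radians(th)); print(th,[ (p[0]+(a*c-k*s)/1e3,p[2]+.011+(k*c+a*s)/1e3) for a,k in ((83,-181.6),(0,-99.6),(0,-44.6))])
E
```

```text
tip [[-0.1429693  -0.00938319  0.03430281]] [np.float64(0.0033802736384232197), np.float64(0.0033802736384231993)]
bend [[-0.25722873 -0.00948547  0.05184583]] [np.float64(0.0024861104073527346), np.float64(0.001488433022082267), np.float64(0.0038161149754169046)]
hook [[-0.29275722 -0.01009042  0.09997689]] [np.float64(0.0026139194607673827), np.float64(0.0028901610401168404), np.float64(0.0012948527508117199)]
G [-0.31051729 -0.00876631  0.13342779]
30 [(np.float64(-0.1478371806428366), np.float64(0.01765757820466103)), (np.float64(-0.260717289156945), np.float64(0.047171661314985)), (np.float64(-0.288217289156945), np.float64(0.09480305852312912))]
33 [(np.float64(-0.1420011832587459), np.float64(0.026330256299273325)), (np.float64(-0.2562712412694483), np.float64(0.049896202964550856)), (np.float64(-0.2862263881952748), np.float64(0.09602308420154917))]
35 [(np.float64(-0.13836618863960873), np.float64(0.032276624506171)), (np.float64(-0.2533890760963808), np.float64(0.05184024792073151)), (np.float64(-0.2849357800956883), np.float64(0.09689361035662605))]
37 [(np.float64(-0.1349409336186077), np.float64(0.03834622982894671)), (np.float64(-0.25057651285100097), np.float64(0.05388369473120472)), (np.float64(-0.28367633912436363), np.float64(0.09780864778380582))]
```

Emit:
send_rows([
  {"tx": 0,"ty": 0,"tz": 0.35,"twist": 0},
  {"tx": 0,"ty": 0,"tz": 0.27,"twist": 0},
  {"tx": 0,"ty": 0,"tz": 0,"twist": 0},
  {"tx": 0,"ty": 0,"tz": 0,"twist": 0},
])

```text
time: 12.65
ee_pos: [0.6728, -0.0774, 0.0961]
tcp_rot: [-1.969, -2.445, 0.002]
contact_force: [0.0, 0.2, -1.4]
gripper_width: 0.0236
grasp_force: 60.0
```

Emit:
send_rows([
  {"tx": 0,"ty": 0,"tz": 0.05,"twist": 0},
  {"tx": 0,"ty": 0,"tz": 0,"twist": 0},
])

```text
time: 12.85
ee_pos: [0.6737, -0.0775, 0.0958]
tcp_rot: [1.97, 2.447, 0.0]
contact_force: [-0.6, -0.5, -0.7]
gripper_width: 0.0237
grasp_force: 60.0
```

Emit:
send_rows([
  {"tx": 0,"ty": 0,"tz": 0.05,"twist": 0},
  {"tx": 0,"ty": 0,"tz": 0,"twist": 0},
])

```text
time: 13.05
ee_pos: [0.6735, -0.0775, 0.0936]
tcp_rot: [1.97, 2.447, -0.0]
contact_force: [0.3, 0.3, -1.8]
gripper_width: 0.0236
grasp_force: 60.0
```

Emit:
send_rows([
  {"tx": 0,"ty": 0,"tz": 0.05,"twist": 0},
  {"tx": 0,"ty": 0,"tz": 0,"twist": 0},
])

```text
time: 13.25
ee_pos: [0.6734, -0.0775, 0.0913]
tcp_rot: [-1.97, -2.447, 0.0]
contact_force: [0.4, 0.1, -2.8]
gripper_width: 0.0233
grasp_force: 60.0
```

Emit:
send_rows([
  {"tx": 0,"ty": 0,"tz": 0.07,"twist": 0},
  {"tx": 0,"ty": 0,"tz": 0,"twist": 0},
])

```text
time: 13.45
ee_pos: [0.6733, -0.0774, 0.0882]
tcp_rot: [-1.97, -2.447, 0.001]
contact_force: [0.1, 0.3, -1.7]
gripper_width: 0.0235
grasp_force: 60.0
```

Emit:
send_rows([
  {"tx": 0,"ty": 0,"tz": 0.07,"twist": 0},
  {"tx": 0,"ty": 0,"tz": 0,"twist": 0},
])

```text
time: 13.65
ee_pos: [0.6733, -0.0774, 0.0854]
tcp_rot: [-1.97, -2.447, 0.001]
contact_force: [-0.6, 0.6, -1.4]
gripper_width: 0.0235
grasp_force: 60.0
```

Emit:
send_rows([
  {"tx": 0,"ty": 0,"tz": 0.07,"twist": 0},
  {"tx": 0,"ty": 0,"tz": 0,"twist": 0},
])

```text
time: 13.85
ee_pos: [0.6733, -0.0775, 0.0826]
tcp_rot: [-1.97, -2.447, 0.001]
contact_force: [-0.3, -0.5, -1.7]
gripper_width: 0.0237
grasp_force: 60.0
```

Emit:
send_rows([
  {"tx": 0,"ty": 0,"tz": 0.07,"twist": 0},
  {"tx": 0,"ty": 0,"tz": 0,"twist": 0},
])

```text
time: 14.05
ee_pos: [0.6737, -0.0775, 0.0805]
tcp_rot: [1.97, 2.447, 0.001]
contact_force: [0.2, -0.3, -0.5]
gripper_width: 0.0237
grasp_force: 60.0
```

```bash
python3 - <<'E'
from fit import *
go(UW(-.213,-.008,.180))
C={n:camera_info(n) for n in ('scene','top','wrist')}
P={}
for n in C:
    get_image(n)
    for q in ['hook_tip','hook_bend','hook']:
        x=nets.pinpoint(q,n)
        if x and x[0]['score']>.5: P.setdefault(q,[]).append(ray(C[n],x[0]['centre'],n=='wrist')); print(n,q,np.round(x[0]['centre'],1))
for q in P:
    if len(P[q])>1: X,e=tri(P[q]); print(q,toU(X).round(4),np.round(e,4))
E
```

```text
t 14.05 pos [ 0.6737 -0.0775  0.0805] U [-0.3105 -0.0089  0.0805] w 0.0237 gf 60.0 F [ 0.2 -0.3 -0.5]
rel units (now axes) [ 2.439 -0.022 -2.488] twist -0.002 after-twist axes [ 2.439 -0.022 -2.489]
scene hook_bend [311.9 302. ]
scene hook [301.3 301.6]
top hook_tip [318.3 266.2]
top hook_bend [377.9 276.6]
top hook [393.9 269.3]
wrist hook_tip [318.1   9.6]
wrist hook_bend [317.  176.7]
wrist hook [318.3 251.1]
hook_bend [[-0.26   -0.0106  0.0139]] [0.0008 0.0014 0.002 ]
hook [[-0.2919 -0.0089  0.0553]] [0.0005 0.0037 0.0037]
hook_tip [[-0.1426 -0.0104  0.0062]] [0.0021 0.0021]
```

Emit:
send_rows([
  {"tx": 0,"ty": 0,"tz": -0.4,"twist": 0},
  {"tx": 0,"ty": 0,"tz": -0.32,"twist": 0},
  {"tx": 0.3,"ty": 0,"tz": 0,"twist": 0},
  {"tx": 0.55,"ty": 0,"tz": 0,"twist": 0},
  {"tx": 0.6,"ty": 0,"tz": 0,"twist": 0},
  {"tx": 0.5,"ty": 0,"tz": 0,"twist": 0},
  {"tx": 0,"ty": 0,"tz": 0,"twist": 0},
  {"tx": 0,"ty": 0,"tz": 0,"twist": 0},
])

```text
time: 15.45
ee_pos: [0.6569, -0.0009, 0.1094]
tcp_rot: [1.968, 2.448, -0.001]
contact_force: [0.6, 0.5, -0.9]
gripper_width: 0.0236
grasp_force: 60.0
```

Emit:
send_rows([
  {"tx": 0.3,"ty": 0,"tz": 0,"twist": 0},
  {"tx": 0.4,"ty": 0,"tz": 0,"twist": 0},
  {"tx": 0.4,"ty": 0,"tz": 0,"twist": 0},
  {"tx": 0.4,"ty": 0,"tz": 0,"twist": 0},
  {"tx": 0.26,"ty": 0,"tz": 0,"twist": 0},
  {"tx": 0,"ty": 0,"tz": 0,"twist": 0},
  {"tx": 0,"ty": 0,"tz": 0,"twist": 0},
])

```text
time: 16.15
ee_pos: [0.6419, 0.0677, 0.1093]
tcp_rot: [1.969, 2.447, -0.001]
contact_force: [0.2, -0.2, -1.5]
gripper_width: 0.0233
grasp_force: 60.0
```

```bash
python3 - <<'E'
from fit import *
go(UW(-.162,-.008,.1095))
im=get_image('scene'); cv2.imwrite('pics/s5.png',cv2.resize(im[150:300,270:470,::-1],(800,600),interpolation=cv2.INTER_CUBIC))
print([(x['bbox'],x['score']) for x in nets.silhouettes('tape','scene')[:1]])
print([(x['centre'],x['score']) for x in nets.pinpoint('hook_bend','scene')[:1]])
E
```

```text
t 16.15 pos [0.6419 0.0677 0.1093] U [-0.1619 -0.0088  0.1093] w 0.0233 gf 60.0 F [ 0.2 -0.2 -1.5]
rel units (now axes) [-0.002 -0.02  -0.006] twist 0.008 after-twist axes [-0.002 -0.02  -0.006]
[([353.7, 208.4, 29.1, 17.9], 0.73)]
[([348.5, 236.2], 0.75)]
```

View pics/s5.png

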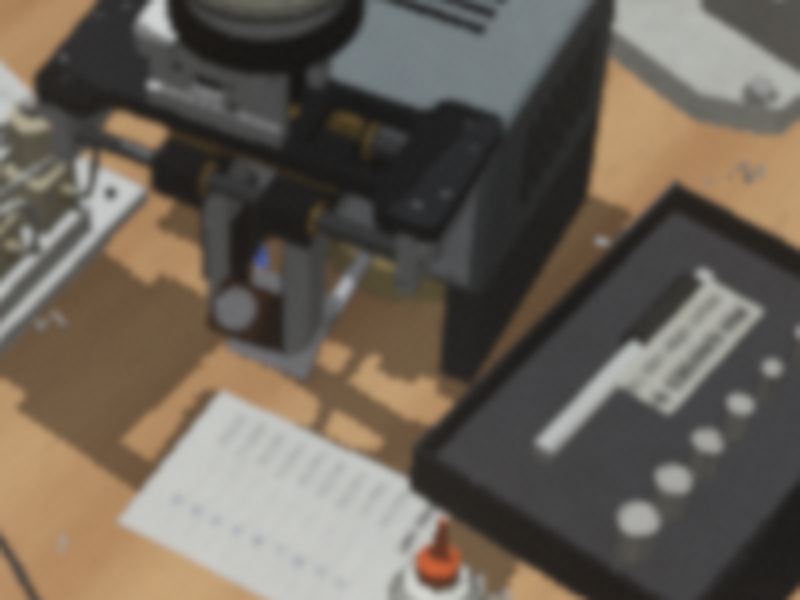

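The foot enters the gap at crop (345,280), crossing over the tape. No contact force is felt. I'll lower the tip into the hole.

Emit:
send_rows([
  {"tx": 0,"ty": 0,"tz": 0.2,"twist": 0},
  {"tx": 0,"ty": 0,"tz": 0.2,"twist": 0},
  {"tx": 0,"ty": 0,"tz": 0.15,"twist": 0},
  {"tx": 0,"ty": 0,"tz": 0,"twist": 0},
  {"tx": 0,"ty": 0,"tz": 0,"twist": 0},
])

```text
time: 16.8
ee_pos: [0.6418, 0.0674, 0.0869]
tcp_rot: [-1.97, -2.447, 0.0]
contact_force: [-0.8, 0.2, -0.6]
gripper_width: 0.0236
grasp_force: 60.0
```

Emit:
send_rows([
  {"tx": 0,"ty": 0,"tz": 0.09,"twist": 0},
  {"tx": 0,"ty": 0,"tz": 0,"twist": 0},
  {"tx": -0.3,"ty": 0,"tz": 0,"twist": 0},
  {"tx": -0.3,"ty": 0,"tz": 0,"twist": 0},
  {"tx": -0.3,"ty": 0,"tz": 0,"twist": 0},
  {"tx": -0.3,"ty": 0,"tz": 0,"twist": 0},
  {"tx": 0,"ty": 0,"tz": 0,"twist": 0},
])

```text
time: 17.5
ee_pos: [0.6525, 0.0179, 0.0834]
tcp_rot: [1.972, 2.444, -0.002]
contact_force: [-0.6, -0.5, 2.1]
gripper_width: 0.0237
grasp_force: 60.0
```

```bash
python3 - <<'E'
from fit import *
go(UW(-.162,-.008,.1095))
im=get_image('scene')
print([(x['bbox'],x['score']) for x in nets.silhouettes('tape','scene')[:1]])
x=nets.pinpoint('tape','scene')[0]; print(x,toU(onz(camera_info('scene'),x['centre'],0)))
E
```

```text
t 17.5 pos [0.6525 0.0179 0.0834] U [-0.2128 -0.0085  0.0834] w 0.0237 gf 60.0 F [-0.6 -0.5  2.1]
rel units (now axes) [ 1.269 -0.016 -0.654] twist -0.027 after-twist axes [ 1.27  -0.013 -0.652]
[([347.8, 220.9, 33.4, 12.6], 0.45)]
{'centre': [367.7, 213.3], 'score': 0.6} [[-0.01193857 -0.00372431  0.        ]]
```

Emit:
send_rows([
  {"tx": -0.3,"ty": 0,"tz": 0,"twist": 0},
  {"tx": -0.4,"ty": 0,"tz": 0,"twist": 0},
  {"tx": -0.4,"ty": 0,"tz": 0,"twist": 0},
  {"tx": -0.4,"ty": 0,"tz": 0,"twist": 0},
  {"tx": -0.4,"ty": 0,"tz": 0,"twist": 0},
  {"tx": -0.4,"ty": 0,"tz": 0,"twist": 0},
  {"tx": -0.4,"ty": 0,"tz": 0,"twist": 0},
  {"tx": -0.4,"ty": 0,"tz": 0,"twist": 0},
  {"tx": -0.3,"ty": 0,"tz": 0,"twist": 0},
  {"tx": 0,"ty": 0,"tz": 0,"twist": 0},
])

```text
time: 18.65
ee_pos: [0.6817, -0.1153, 0.0838]
tcp_rot: [1.971, 2.443, -0.002]
contact_force: [-0.6, -1.9, 1.3]
gripper_width: 0.0236
grasp_force: 60.0
```

```bash
cat >> fit.py <<'E'
TAPE_T=np.linspace(0,2*np.pi,72)
def tapefit():
    cs,ct=camera_info('scene'),camera_info('top'); o={}
    for n,c in (('scene',cs),('top',ct)):
        get_image(n)
        r=nets.silhouettes('tape',n); 
        if r: print(n,r[0]['bbox'],round(r[0]['score'],2),int(r[0]['mask'].sum()))
        x=nets.pinpoint('tape',n)
        if x: print('  pin',np.round(x[0]['centre'],1),round(x[0]['score'],2),'U',toU(onz(c,x[0]['centre'],0)).round(4)[0],'W',onz(c,x[0]['centre'],0).round(4))
E
python3 - <<'E'
from fit import *
go(UW(-.162,-.008,.1095)); tapefit()
E
```

```text
t 18.65 pos [ 0.6817 -0.1153  0.0838] U [-0.3492 -0.0086  0.0838] w 0.0236 gf 60.0 F [-0.6 -1.9  1.3]
rel units (now axes) [ 4.678 -0.025 -0.653] twist -0.027 after-twist axes [ 4.679 -0.015 -0.641]
scene [312.6, 235.2, 51.6, 47.5] 0.56 1145
  pin [338.6 260.7] 0.77 U [-0.1475 -0.0064  0.    ] W [0.6364 0.0813 0.    ]
top [317.9, 263.3, 31.7, 24.2] 0.82 288
  pin [323.7 271.5] 0.83 U [-0.1532 -0.0059  0.    ] W [0.6372 0.0755 0.    ]
```

The roll is out, at about U x = -0.155. I'll pull it a bit further, lift the hook, then relax the grip to see whether it swings upright.

Emit:
send_rows([
  {"tx": -0.4,"ty": 0,"tz": 0,"twist": 0},
  {"tx": -0.4,"ty": 0,"tz": 0,"twist": 0},
  {"tx": -0.4,"ty": 0,"tz": 0,"twist": 0},
  {"tx": 0,"ty": 0,"tz": 0,"twist": 0},
  {"tx": 0.15,"ty": 0,"tz": 0,"twist": 0},
  {"tx": 0,"ty": 0,"tz": -0.5,"twist": 0},
  {"tx": 0,"ty": 0,"tz": -0.8,"twist": 0},
  {"tx": 0,"ty": 0,"tz": -0.9,"twist": 0},
  {"tx": 0,"ty": 0,"tz": -0.9,"twist": 0},
  {"tx": 0,"ty": 0,"tz": -0.5,"twist": 0},
])

```text
time: 19.95
ee_pos: [0.6908, -0.1526, 0.2316]
tcp_rot: [1.966, 2.444, 0.003]
contact_force: [-0.1, 0.8, -1.0]
gripper_width: 0.0233
grasp_force: 60.0
```

Emit:
send_rows([
  {"tx": 0,"ty": 0,"tz": 0,"twist": 0},
  {"tx": 0,"ty": 0,"tz": 0,"twist": 0},
  {"tx": 0,"ty": 0,"tz": 0,"twist": 0},
  {"tx": 0,"ty": 0,"tz": 0,"twist": 0},
  {"tx": 0,"ty": 0,"tz": 0,"twist": 0},
], force=3)

```text
time: 20.45
ee_pos: [0.6896, -0.1531, 0.2255]
tcp_rot: [-1.968, -2.445, 0.002]
contact_force: [0.4, -0.1, -1.0]
gripper_width: 0.024
grasp_force: 3.0
```

```bash
cat >> fit.py <<'E'
def hook():
    go(UW(-.162,-.008,.1095)); C={n:camera_info(n) for n in ('scene','top','wrist')}; P={};X={}
    for n in C:
        get_image(n)
        for q in ['hook_tip','hook_bend','hook']:
            x=nets.pinpoint(q,n)
            if x and x[0]['score']>.5: P.setdefault(q,[]).append(ray(C[n],x[0]['centre'],n=='wrist')); print(n,q,np.round(x[0]['centre'],1))
    for q in P:
        if len(P[q])>1: x,e=tri(P[q]); X[q]=toU(x)[0]; print(q,'U',X[q].round(4),np.round(e,4))
    for a,b,k in (('hook_bend','hook_tip',-44.65),('hook_bend','hook',90),('hook','hook_tip',np.degrees(np.arctan2(-137,83)))):
        if a in X and b in X: d=X[b]-X[a]; print('tilt',a,b,round(np.degrees(np.arctan2(d[2],d[0]))-k,1))
E
python3 - <<'E'
from fit import *
tapefit(); hook()
E
```

```text
scene [301.0, 253.0, 52.6, 54.1] 0.71 1476
  pin [326.6 281. ] 0.82 U [-0.1998 -0.0082 -0.    ] W [ 0.6494  0.0305 -0.    ]
  pin [346.9 276.7] 0.6 U [-0.2009 -0.0056  0.    ] W [0.647  0.0289 0.    ]
t 20.75 pos [ 0.6901 -0.1533  0.2276] U [-0.3882 -0.0087  0.2276] w 0.024 gf 3.0 F [ 0.5 -0.2 -1.3]
rel units (now axes) [ 5.654 -0.019  2.951] twist -0.001 after-twist axes [ 5.654 -0.019  2.952]
scene hook_bend [280.4 293.6]
scene hook [267.9 288.1]
top hook_tip [367.7 241. ]
top hook_bend [437.5 242.1]
top hook [454.9 226.4]
wrist hook_tip [316.9  44.4]
wrist hook_bend [314.4 192.7]
wrist hook [316.7 259.4]
hook_bend U [-0.3494 -0.0093  0.154 ] [0.0018 0.0027 0.0027]
hook U [-0.375  -0.0096  0.2023] [0.001  0.0031 0.0031]
hook_tip U [-0.2358 -0.0095  0.1178] [0.0027 0.0027]
tilt hook_bend hook_tip 27.0
tilt hook_bend hook 27.9
tilt hook hook_tip 27.5
```

Emit:
send_rows([
  {"tx": 0,"ty": 0,"tz": 0,"twist": 0},
  {"tx": 1,"ty": 0,"tz": 0,"twist": 0},
  {"tx": 0.6,"ty": 0,"tz": 0,"twist": 0},
  {"tx": 0.35,"ty": 0,"tz": 0,"twist": 0},
  {"tx": 0.15,"ty": 0,"tz": 0,"twist": 0},
  {"tx": 0,"ty": 0,"tz": 0,"twist": 0},
  {"tx": 0,"ty": 0,"tz": 0,"twist": 0},
])

```text
time: 22.05
ee_pos: [0.6724, -0.0722, 0.2275]
tcp_rot: [1.971, 2.446, -0.001]
contact_force: [-0.2, -0.5, -1.2]
gripper_width: 0.024
grasp_force: 3.0
```

```bash
python3 - <<'E'
from fit import *
hook()
E
```

```text
t 22.05 pos [ 0.6724 -0.0722  0.2275] U [-0.3051 -0.0087  0.2275] w 0.024 gf 3.0 F [-0.2 -0.5 -1.2]
rel units (now axes) [ 3.58  -0.021  2.947] twist -0.01 after-twist axes [ 3.577 -0.018  2.95 ]
scene hook_tip [332.3 242.1]
scene hook_bend [300.9 269. ]
scene hook [290.3 251.5]
top hook_tip [339.  245.3]
top hook_bend [399.3 237.3]
top hook [409.8 220.2]
wrist hook_tip [318.9  85.5]
wrist hook_bend [313.7 221.6]
wrist hook [315.7 268.2]
hook_tip U [-0.1817 -0.0099  0.0914] [0.0024 0.0016 0.0025]
hook_bend U [-0.2871 -0.0096  0.1441] [0.0019 0.0017 0.003 ]
hook U [-0.3007 -0.0063  0.1995] [0.0023 0.0019 0.002 ]
tilt hook_bend hook_tip 18.1
tilt hook_bend hook 13.8
tilt hook hook_tip 16.5
```

Emit:
send_rows([
  {"tx": 0,"ty": 0,"tz": 0,"twist": 0},
  {"tx": 0,"ty": 0,"tz": -0.5,"twist": 0},
  {"tx": 0,"ty": 0,"tz": -0.9,"twist": 0},
  {"tx": 0,"ty": -0.3,"tz": -0.9,"twist": 0},
  {"tx": 0,"ty": -0.8,"tz": -0.7,"twist": 0},
  {"tx": 0,"ty": -0.9,"tz": -0.3,"twist": 0},
  {"tx": 0,"ty": -0.9,"tz": 0,"twist": 0},
  {"tx": 0,"ty": -0.9,"tz": 0,"twist": 0},
  {"tx": 0,"ty": -0.7,"tz": 0,"twist": 0},
  {"tx": 0,"ty": -0.2,"tz": 0,"twist": 0},
], force=15)

```text
time: 23.65
ee_pos: [0.4864, -0.1116, 0.3613]
tcp_rot: [1.97, 2.444, 0.001]
contact_force: [-0.5, -0.5, -1.1]
gripper_width: 0.0242
grasp_force: 15.0
```

Emit:
send_rows([
  {"tx": 0,"ty": 0,"tz": 0,"twist": 0},
  {"tx": 0,"ty": 0,"tz": 0,"twist": 0},
  {"tx": 1,"ty": 0,"tz": 0,"twist": 0},
  {"tx": 0.7,"ty": 0,"tz": 0,"twist": 0},
  {"tx": 0.4,"ty": 0,"tz": 0,"twist": 0},
  {"tx": 0.2,"ty": 0,"tz": 0,"twist": 0},
  {"tx": 0,"ty": 0,"tz": 0,"twist": 0},
  {"tx": 0,"ty": 0,"tz": 0,"twist": 0},
], force=3)

```text
time: 24.45
ee_pos: [0.4695, -0.0218, 0.3591]
tcp_rot: [-1.97, -2.447, 0.001]
contact_force: [0.5, 1.0, -1.9]
gripper_width: 0.0239
grasp_force: 3.0
```

```bash
python3 - <<'E'
from fit import *
hook()
E
```

```text
t 24.45 pos [ 0.4695 -0.0218  0.3591] U [-0.2125  0.1787  0.3591] w 0.0239 gf 3.0 F [ 0.5  1.  -1.9]
rel units (now axes) [1.264 4.672 6.236] twist 0.001 after-twist axes [1.263 4.667 6.24 ]
scene hook_tip [253.  140.1]
scene hook_bend [217.6 142.6]
scene hook [208.5 113.1]
top hook_tip [269.2 285. ]
top hook_bend [331.2 272. ]
top hook [335.7 246.7]
wrist hook_tip [318.4 116.9]
wrist hook_bend [316.2 242. ]
wrist hook [315.1 281. ]
hook_tip U [-0.1169  0.1778  0.2034] [0.0007 0.0003 0.0007]
hook_bend U [-0.2102  0.1777  0.2698] [0.0009 0.0006 0.0013]
hook U [-0.2157  0.179   0.3305] [0.0011 0.0006 0.0012]
tilt hook_bend hook_tip 9.2
tilt hook_bend hook 5.2
tilt hook hook_tip 6.7
```

Emit:
send_rows([
  {"tx": 0,"ty": 0,"tz": 0,"twist": 0},
  {"tx": 0.9,"ty": 0,"tz": 0,"twist": 0},
  {"tx": 0.6,"ty": 0,"tz": 0,"twist": 0},
  {"tx": 0.4,"ty": 0,"tz": 0,"twist": 0},
  {"tx": 0.2,"ty": 0,"tz": 0,"twist": 0},
  {"tx": 0,"ty": 0,"tz": 0,"twist": 0},
  {"tx": 0,"ty": 0,"tz": 0,"twist": 0},
])

```text
time: 25.75
ee_pos: [0.4511, 0.0602, 0.3595]
tcp_rot: [1.97, 2.447, -0.001]
contact_force: [-0.0, -0.1, -0.8]
gripper_width: 0.024
grasp_force: 3.0
```

```bash
python3 - <<'E'
from fit import *
hook()
E
```

```text
t 25.75 pos [0.4511 0.0602 0.3595] U [-0.1285  0.1792  0.3595] w 0.024 gf 3.0 F [-0.  -0.1 -0.8]
rel units (now axes) [-0.832  4.681  6.251] twist -0.003 after-twist axes [-0.837  4.68   6.251]
scene hook_tip [270.5 123.6]
scene hook_bend [240.5 114.8]
scene hook [236.7  87.3]
top hook_tip [229.8 281.5]
top hook_bend [278.9 262.6]
top hook [277.7 234.4]
wrist hook_tip [320.  139.9]
wrist hook_bend [317.  259.6]
wrist hook [316.2 288.4]
hook_tip U [-0.0538  0.1793  0.1931] [0.0024 0.0013 0.0034]
hook_bend U [-0.1382  0.1802  0.2723] [0.0003 0.0017 0.0018]
hook U [-0.1386  0.1786  0.3282] [0.0007 0.0009 0.0008]
tilt hook_bend hook_tip 1.5
tilt hook_bend hook 0.4
tilt hook hook_tip 0.9
```

The tilt is back to about 1°. The handle sits about 9 mm behind the pad centre, so I'll grip firmly and go to the fork's approach position.

Emit:
send_rows([
  {"tx": 0,"ty": 0,"tz": 0,"twist": 0},
  {"tx": 0,"ty": 0,"tz": 0,"twist": 0},
  {"tx": 0.5,"ty": 0,"tz": 0,"twist": 0},
  {"tx": 0.9,"ty": 0,"tz": 0,"twist": 0},
  {"tx": 0.9,"ty": 0,"tz": 0.4,"twist": 0},
  {"tx": 0.6,"ty": 0,"tz": 0.9,"twist": 0},
  {"tx": 0.05,"ty": 0,"tz": 0.9,"twist": 0},
  {"tx": 0,"ty": 0,"tz": 0.9,"twist": 0},
  {"tx": 0,"ty": 0,"tz": 0.5,"twist": 0},
  {"tx": 0,"ty": 0,"tz": 0,"twist": 0},
], force=60)

```text
time: 27.35
ee_pos: [0.4235, 0.1754, 0.2117]
tcp_rot: [-1.967, -2.444, 0.01]
contact_force: [0.8, 0.1, -1.3]
gripper_width: 0.0237
grasp_force: 60.0
```

```bash
python3 - <<'E'
from fit import *
print(toU(UW(0,0,0)),toU([.4918,.1836,.1617])); hook()
E
```

```text
[[ 0. -0.  0.]] [[-0.01663998  0.1130614   0.1617    ]]
t 27.35 pos [0.4235 0.1754 0.2117] U [-0.01    0.1815  0.2117] w 0.0237 gf 60.0 F [ 0.8  0.1 -1.3]
rel units (now axes) [-3.799  4.756  2.519] twist 0.005 after-twist axes [-3.799  4.737  2.554]
scene hook_tip [304.9 144.7]
scene hook_bend [284.5 141.7]
scene hook [279.6 117.7]
top hook_tip [424.  352.5]
top hook_bend [214.3 295.3]
top hook [208.9 277.4]
wrist hook_tip [317.2 141. ]
wrist hook_bend [315.4 260.9]
wrist hook [315.4 291.6]
hook_tip U [-0.1215  0.1645  0.1838] [0.0816 0.2391 0.1874]
hook_bend U [-0.0192  0.1786  0.1294] [0.0038 0.0046 0.0044]
hook U [-0.0203  0.1812  0.1862] [0.0031 0.0034 0.0013]
tilt hook_bend hook_tip 196.7
tilt hook_bend hook 1.1
tilt hook hook_tip -119.8
```

Emit:
send_rows([
  {"tx": 0.04,"ty": 0.3,"tz": 0,"twist": 0},
  {"tx": 0,"ty": 0.5,"tz": 0,"twist": 0},
  {"tx": 0,"ty": 0.5,"tz": 0,"twist": 0},
  {"tx": 0,"ty": 0.3,"tz": 0,"twist": 0},
  {"tx": 0,"ty": 0,"tz": 0,"twist": 0},
  {"tx": 0,"ty": 0,"tz": 0,"twist": 0},
])

```text
time: 28.55
ee_pos: [0.4878, 0.191, 0.2152]
tcp_rot: [-1.97, -2.447, 0.002]
contact_force: [0.0, -0.3, -2.0]
gripper_width: 0.0237
grasp_force: 60.0
```

```bash
python3 - <<'E'
from fit import *
hook(); go(UW(-.0095,.1141,.21))
E
```

```text
t 28.55 pos [0.4878 0.191  0.2152] U [-0.0085  0.1154  0.2152] w 0.0237 gf 60.0 F [ 0.  -0.3 -2. ]
rel units (now axes) [-3.837  3.089  2.638] twist -0.0 after-twist axes [-3.838  3.086  2.642]
scene hook_bend [315.6 151.8]
scene hook [311.5 126.8]
top hook_tip [191.1 283.6]
top hook_bend [227.2 266.7]
top hook [221.9 248.9]
wrist hook_tip [313.9 142.1]
wrist hook_bend [314.1 259.5]
wrist hook [315.1 291.8]
hook_bend U [-0.0166  0.1138  0.1259] [0.0042 0.0033 0.0047]
hook U [-0.0177  0.1173  0.1842] [0.0013 0.0033 0.0029]
hook_tip U [0.0658 0.1185 0.0521] [0.0009 0.0009]
tilt hook_bend hook_tip 2.8
tilt hook_bend hook 1.1
tilt hook hook_tip 1.1
t 29.15 pos [0.4878 0.1911 0.2157] U [-0.0085  0.1154  0.2157] w 0.0235 gf 60.0 F [ 0.1  0.1 -0.8]
rel units (now axes) [-0.025  0.031  0.142] twist 0.0 after-twist axes [-0.025  0.031  0.142]
```

Emit:
send_rows([
  {"tx": -0.02,"ty": 0.03,"tz": 0.2,"twist": 0},
  {"tx": 0,"ty": 0,"tz": 0.2,"twist": 0},
  {"tx": 0,"ty": 0,"tz": 0.1,"twist": 0},
  {"tx": 0,"ty": 0,"tz": 0,"twist": 0},
])

```text
time: 29.55
ee_pos: [0.4885, 0.1904, 0.194]
tcp_rot: [-1.969, -2.446, 0.003]
contact_force: [0.1, 0.6, -1.1]
gripper_width: 0.0238
grasp_force: 60.0
```

Emit:
send_rows([
  {"tx": 0,"ty": 0,"tz": 0,"twist": 0},
  {"tx": 0,"ty": 0,"tz": 0,"twist": 0},
  {"tx": 0,"ty": 0,"tz": 0.06,"twist": 0},
  {"tx": 0,"ty": 0,"tz": 0.06,"twist": 0},
  {"tx": 0,"ty": 0,"tz": 0,"twist": 0},
], force=6)

```text
time: 30.05
ee_pos: [0.4893, 0.1906, 0.1907]
tcp_rot: [1.97, 2.447, 0.0]
contact_force: [-0.1, 0.7, -1.7]
gripper_width: 0.0244
grasp_force: 6.0
```

```bash
python3 - <<'E'
from fit import *
hook(); go(UW(-.0095,.1141,.21))
E
```

```text
t 30.05 pos [0.4893 0.1906 0.1907] U [-0.0092  0.114   0.1907] w 0.0244 gf 6.0 F [-0.1  0.7 -1.7]
rel units (now axes) [-3.82   3.05   2.029] twist 0.001 after-twist axes [-3.82   3.05   2.029]
scene hook_bend [314.5 161.6]
scene hook [312.8 138.7]
top hook_tip [199.4 290.3]
top hook_bend [231.6 274.8]
top hook [224.6 259.3]
wrist hook_tip [317.9 142.9]
wrist hook [315.2 290.7]
hook_bend U [-0.0179  0.1119  0.0999] [0.0013 0.0013]
hook U [-0.0183  0.1161  0.1563] [0.0018 0.0043 0.0038]
hook_tip U [0.062  0.1114 0.0187] [0.002 0.002]
tilt hook_bend hook_tip -0.8
tilt hook_bend hook 0.4
tilt hook hook_tip -0.9
t 30.65 pos [0.4892 0.1906 0.1907] U [-0.0093  0.1141  0.1907] w 0.0241 gf 6.0 F [-0.3  0.3 -2.3]
rel units (now axes) [-0.006 -0.001 -0.482] twist 0.0 after-twist axes [-0.006 -0.001 -0.482]
```

Emit:
send_rows([
  {"tx": 0,"ty": 0,"tz": 0.05,"twist": 0},
  {"tx": 0,"ty": 0,"tz": 0.05,"twist": 0},
  {"tx": 0,"ty": 0,"tz": 0,"twist": 0},
  {"tx": 0,"ty": 0,"tz": 0,"twist": 0},
], force=3)

```text
time: 31.05
ee_pos: [0.4894, 0.1905, 0.1876]
tcp_rot: [1.97, 2.446, 0.001]
contact_force: [-0.7, -0.3, 4.3]
gripper_width: 0.0239
grasp_force: 3.0
```

Emit:
send_rows([
  {"tx": 0,"ty": 0,"tz": 0,"twist": 0},
  {"tx": 0,"ty": 0,"tz": 0,"twist": 0},
  {"tx": 0,"ty": 0,"tz": 0,"twist": 0},
  {"tx": 0,"ty": 0,"tz": 0,"twist": 0},
], hand=0.4)

```text
time: 31.45
ee_pos: [0.4892, 0.1904, 0.1862]
tcp_rot: [-1.97, -2.447, 0.001]
contact_force: [-0.1, 0.6, 0.1]
gripper_width: 0.0527
grasp_force: 0.0
```

```bash
python3 - <<'E'
from fit import *
hook(); tapefit()
E
```

```text
t 31.45 pos [0.4892 0.1904 0.1862] U [-0.0095  0.1142  0.1862] w 0.0527 gf 0.0 F [-0.1  0.6  0.1]
rel units (now axes) [-3.813  3.056  1.918] twist -0.001 after-twist axes [-3.814  3.054  1.919]
scene hook_bend [314.4 159.1]
scene hook [312.1 138.8]
top hook_tip [197.8 290.4]
top hook_bend [232.7 276.7]
top hook [225.7 257.8]
wrist hook_tip [317. 143.]
wrist hook [316. 292.]
hook_bend U [-0.0187  0.1143  0.1026] [0.0023 0.0023]
hook U [-0.0189  0.1155  0.1572] [0.001  0.0026 0.0021]
hook_tip U [0.0627 0.1133 0.0217] [0.0009 0.0009]
tilt hook_bend hook_tip -0.2
tilt hook_bend hook 0.2
tilt hook hook_tip -0.2
scene [302.2, 255.5, 50.4, 50.4] 0.94 1530
  pin [324.9 282.7] 0.92 U [-0.2047 -0.0072  0.    ] W [0.6494 0.0256 0.    ]
top [325.1, 251.3, 48.7, 44.7] 0.69 1218
  pin [347.2 279.7] 0.98 U [-0.2031  0.0013  0.    ] W [0.6408 0.0253 0.    ]
```

The hook hangs again, with its origin within 3 mm of the seat and about 0° tilt. I'll retract straight up and fit the tape.

Emit:
send_rows([
  {"tx": 0,"ty": 0,"tz": -0.3,"twist": 0},
  {"tx": 0,"ty": 0,"tz": -0.7,"twist": 0},
  {"tx": 0,"ty": 0,"tz": -0.9,"twist": 0},
  {"tx": 0,"ty": 0,"tz": -0.6,"twist": 0},
  {"tx": 0,"ty": 0,"tz": 0,"twist": 0},
], hand=0.47)

```text
time: 32.85
ee_pos: [0.491, 0.191, 0.2925]
tcp_rot: [1.966, 2.443, 0.013]
contact_force: [0.1, 0.3, -0.4]
gripper_width: 0.0498
grasp_force: 0.0
```

```bash
python3 - <<'E'
from fit import *
t=np.linspace(0,2*np.pi,72); ring=lambda r,z:np.c_[r*np.cos(t),r*np.sin(t),0*t+z]
C={}
for n in ('scene','top'):
    get_image(n); r=nets.silhouettes('tape',n)[0]; m=r['mask'].astype(np.uint8); h=cv2.convexHull(np.argwhere(m)[:,::-1].astype(np.int32)); cv2.fillConvexPoly(m,h,1); C[n]=m.astype(bool); print(n,r['bbox'],r['score'])
p0=np.array([.645,.0255,0])
f,e=fit([np.vstack([ring(.046,0),ring(.046,.024)])],C,p0); print('tape',f,e)
for n in C: print(n,fit([np.vstack([ring(.046,0),ring(.046,.024)])],{n:C[n]},p0))
ct,cs=camera_info('top'),camera_info('scene')
r=nets.silhouettes('tray','scene'); print([q['score'] for q in r]); 
x=nets.pinpoint('tray','scene')[0]['centre'];y=nets.pinpoint('tray','top')[0]['centre']; print('tray',onz(cs,x,0),onz(ct,y,0))
print('hook',[tri([ray(cs,nets.pinpoint('hook','scene')[0]['centre']),ray(ct,nets.pinpoint('hook','top')[0]['centre'])])])
print('dial top',tri([ray(cs,(207,238)),ray(ct,(384,328))]))
S=readout.state(); pos=S['ee_pos'].copy(); print(pos,S['q'])
tgt=np.array([f[0],f[1]-.034,.15]); yaw=U[2]; N=16; d=(tgt-pos)/N; rows=[]
for i in range(N):
    c,s=np.cos(yaw),np.sin(yaw); rows.append([round(v,2) for v in (np.array([[c,s,0],[s,-c,0],[0,0,-1]])@d/.04)]); yaw+=np.radians(77.6)/N
print(rows)
E
```

```text
scene [303.0, 255.3, 50.5, 49.0] 0.72
top [323.5, 250.9, 53.0, 43.2] 0.9
tape [ 0.64863399  0.02576115 -0.01455336] 0.10362632523473914
scene (array([0.64885015, 0.02564074, 0.09084022]), np.float64(0.055227552275522784))
top (array([0.64807281, 0.0262646 , 0.07048128]), np.float64(0.04456476468138271))
[0.58, 0.44]
tray [ 0.56740184 -0.16791054  0.        ] [ 0.56308442 -0.16223727  0.        ]
hook [(array([0.488156  , 0.18288573, 0.15768236]), [np.float64(0.003232975259102111), np.float64(0.0032329752591020618)])]
dial top (array([ 0.50069205, -0.09922048,  0.1321879 ]), [np.float64(0.0012353472359653173), np.float64(0.0012353472359652878)])
[0.48889381 0.19043833 0.28557259] [ 2.63418316e-01  2.94738356e-02  1.28991083e+00 -9.07961274e-05
  1.82440865e+00  4.82012699e-02]
[[np.float64(-0.36), np.float64(0.18), np.float64(0.21)], [np.float64(-0.37), np.float64(0.15), np.float64(0.21)], [np.float64(-0.38), np.float64(0.11), np.float64(0.21)], [np.float64(-0.39), np.float64(0.08), np.float64(0.21)], [np.float64(-0.4), np.float64(0.05), np.float64(0.21)], [np.float64(-0.4), np.float64(0.02), np.float64(0.21)], [np.float64(-0.4), np.float64(-0.02), np.float64(0.21)], [np.float64(-0.39), np.float64(-0.05), np.float64(0.21)], [np.float64(-0.39), np.float64(-0.09), np.float64(0.21)], [np.float64(-0.38), np.float64(-0.12), np.float64(0.21)], [np.float64(-0.37), np.float64(-0.15), np.float64(0.21)], [np.float64(-0.36), np.float64(-0.18), np.float64(0.21)], [np.float64(-0.34), np.float64(-0.21), np.float64(0.21)], [np.float64(-0.32), np.float64(-0.24), np.float64(0.21)], [np.float64(-0.3), np.float64(-0.26), np.float64(0.21)], [np.float64(-0.28), np.float64(-0.29), np.float64(0.21)]]
```

Emit:
send_rows([
  {"tx": -0.36,"ty": 0.18,"tz": 0,"twist": -0.97},
  {"tx": -0.37,"ty": 0.15,"tz": 0,"twist": -0.97},
  {"tx": -0.38,"ty": 0.11,"tz": 0,"twist": -0.97},
  {"tx": -0.39,"ty": 0.08,"tz": 0,"twist": -0.97},
  {"tx": -0.4,"ty": 0.05,"tz": 0,"twist": -0.97},
  {"tx": -0.4,"ty": 0.02,"tz": 0,"twist": -0.97},
  {"tx": -0.4,"ty": -0.02,"tz": 0,"twist": -0.97},
  {"tx": -0.39,"ty": -0.05,"tz": 0,"twist": -0.97},
  {"tx": -0.39,"ty": -0.09,"tz": 0,"twist": -0.97},
  {"tx": -0.38,"ty": -0.12,"tz": 0,"twist": -0.97},
])

```text
time: 34.3
ee_pos: [0.5894, 0.0654, 0.2862]
tcp_rot: [-0.786, -3.041, 0.001]
contact_force: [-0.7, -0.3, 0.7]
gripper_width: 0.0497
grasp_force: 0.0
```

Emit:
send_rows([
  {"tx": -0.37,"ty": -0.15,"tz": 0.3,"twist": -0.97},
  {"tx": -0.36,"ty": -0.18,"tz": 0.6,"twist": -0.97},
  {"tx": -0.34,"ty": -0.21,"tz": 0.7,"twist": -0.97},
  {"tx": -0.32,"ty": -0.24,"tz": 0.7,"twist": -0.97},
  {"tx": -0.3,"ty": -0.26,"tz": 0.6,"twist": -0.97},
  {"tx": -0.28,"ty": -0.29,"tz": 0.4,"twist": -0.97},
  {"tx": 0,"ty": 0,"tz": 0,"twist": 0},
  {"tx": 0,"ty": 0,"tz": 0,"twist": 0},
])

```text
time: 35.1
ee_pos: [0.6491, -0.0086, 0.1543]
tcp_rot: [-0.005, -3.14, -0.001]
contact_force: [0.2, 0.2, 0.0]
gripper_width: 0.0496
grasp_force: 0.0
```

```bash
python3 - <<'E'
from fit import *
U[2]=np.pi
S=readout.state(); go([.6485,.0258-.034,.019]); print(S['q'])
cw=camera_info('wrist'); im=get_image('wrist'); cv2.imwrite('pics/w6.png',im[...,::-1])
r=nets.silhouettes('tape','wrist')
for q in r[:1]:
    print(q['bbox'],q['score'])
    ys,xs=np.nonzero(q['mask'])
x=nets.pinpoint('tape','wrist'); print([(q['centre'],q['score'],onz(cw,q['centre'],0,True)) for q in x[:1]])
E
```

```text
t 35.1 pos [ 0.6491 -0.0086  0.1543] U [-0.0504  0.2326  0.1543] w 0.0496 gf 0.0 F [0.2 0.2 0. ]
rel units (now axes) [0.011 0.007 3.383] twist -0.039 after-twist axes [0.016 0.009 3.383]
[-1.00713545e-01  3.26211689e-01  1.20521445e+00  3.95484108e-04
  1.61176663e+00 -1.66811779e+00]
[309.1, 172.4, 103.1, 109.3] 0.8
[]
```

View pics/w6.png

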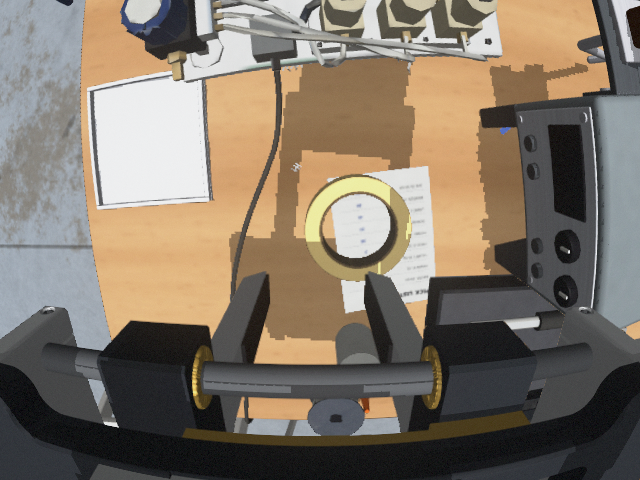

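The wrist view shows the tape centred near (358,228) with its hole at (357,225), and the tray corners at (88,90), (202,72), (211,200), (99,209). I'll check both against the other fits.

```bash
python3 - <<'E'
from fit import *
cw=camera_info('wrist')
print('tape',onz(cw,(358.5,227),.024,True)); 
t=[onz(cw,p,.012,True) for p in [(88,90),(202,72),(211,200),(99,209)]]; print(np.round(t,4),np.mean(t,0))
E
```

```text
tape [0.64762392 0.02768826 0.024     ]
[[ 0.5137 -0.2261  0.012 ]
 [ 0.5118 -0.1066  0.012 ]
 [ 0.6256 -0.1013  0.012 ]
 [ 0.631  -0.2207  0.012 ]] [ 0.57053446 -0.16367607  0.012     ]
```

Emit:
send_rows([
  {"tx": 0.02,"ty": 0.03,"tz": 0.6,"twist": 0},
  {"tx": 0,"ty": 0,"tz": 0.8,"twist": 0},
  {"tx": 0,"ty": 0,"tz": 0.8,"twist": 0},
  {"tx": 0,"ty": 0,"tz": 0.6,"twist": 0},
  {"tx": 0,"ty": 0,"tz": 0.4,"twist": 0},
  {"tx": 0,"ty": 0,"tz": 0.18,"twist": 0},
  {"tx": 0,"ty": 0,"tz": 0,"twist": 0},
])

```text
time: 35.95
ee_pos: [0.6486, -0.0073, 0.0196]
tcp_rot: [-0.002, -3.141, 0.0]
contact_force: [-0.1, -0.3, -0.1]
gripper_width: 0.0498
grasp_force: 0.0
```

Emit:
send_rows([
  {"tx": 0,"ty": 0,"tz": 0,"twist": 0},
  {"tx": 0,"ty": 0,"tz": 0,"twist": 0},
  {"tx": 0,"ty": 0,"tz": 0,"twist": 0},
  {"tx": 0,"ty": 0,"tz": 0,"twist": 0},
  {"tx": 0,"ty": 0,"tz": 0,"twist": 0},
], hand=1, force=30)

```text
time: 36.45
ee_pos: [0.649, -0.0081, 0.0203]
tcp_rot: [0.002, 3.141, -0.002]
contact_force: [-0.3, -2.0, 1.9]
gripper_width: 0.0145
grasp_force: 29.3
```

Emit:
send_rows([
  {"tx": 0,"ty": 0,"tz": -0.3,"twist": 0},
  {"tx": 0,"ty": 0,"tz": -0.5,"twist": 0},
  {"tx": 0,"ty": 0,"tz": -0.7,"twist": 0},
  {"tx": 0,"ty": 0,"tz": 0,"twist": 0},
  {"tx": 0,"ty": 0,"tz": 0,"twist": 0},
])

```text
time: 36.95
ee_pos: [0.6491, -0.0075, 0.0802]
tcp_rot: [0.002, 3.14, -0.0]
contact_force: [0.4, -0.0, -1.5]
gripper_width: 0.0142
grasp_force: 30.8
```

```bash
python3 - <<'E'
from fit import *
U[2]=np.pi
go([.569,-.165-.034,.08])
cw=camera_info('wrist'); get_image('wrist'); 
for q in nets.silhouettes('tape','wrist')[:1]: print(q['bbox'],q['score'])
get_image('scene'); x=nets.pinpoint('tape','scene')[0]; print(x, onz(camera_info('scene'),x['centre'],.06))
E
```

```text
t 36.95 pos [ 0.6491 -0.0075  0.0802] U [-0.0504  0.2315  0.0802] w 0.0142 gf 30.8 F [ 0.4 -0.  -1.5]
rel units (now axes) [ 1.996e+00 -4.790e+00  2.000e-03] twist -0.013 after-twist axes [ 2.002e+00 -4.788e+00  4.000e-03]
[304.2, 201.1, 172.0, 158.7] 0.56
{'centre': [328.4, 262.1], 'score': 0.81} [0.65383362 0.03158905 0.06      ]
```

```bash
python3 - <<'E'
from fit import *
S=readout.state(); print(S['ee_pos'],S['contact_force'],S['torque'],S['gripper_width'])
ims=[]
for n,(a,b,c,d) in {'wrist':(120,400,220,560),'scene':(180,320,260,430)}.items():
    im=get_image(n)[a:b,c:d,::-1]; ims.append(cv2.resize(im,(400,int(400*im.shape[0]/im.shape[1])),interpolation=cv2.INTER_CUBIC))
h=max(i.shape[0] for i in ims); cv2.imwrite('pics/c7.png',np.hstack([np.pad(i,((0,h-i.shape[0]),(0,0),(0,0))) for i in ims]))
E
```

```text
[ 0.64744216 -0.0074131   0.07731484] [-0.61112337 -0.09096753 -1.35774332] [ 0.01033223 -0.1071325   0.03918218] 0.01433328548432932
```

View pics/c7.png

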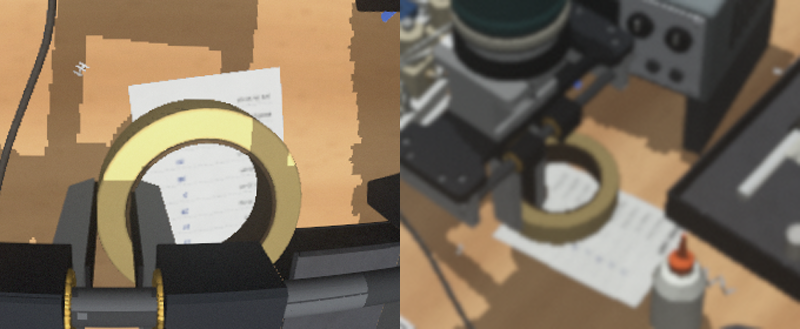

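The crops show the roll held by its ring, one finger in the hole, roughly level above the bench; the bottle is untouched. Next I carry it over the tray.

Emit:
send_rows([
  {"tx": 0.15,"ty": -0.35,"tz": 0,"twist": 0},
  {"tx": 0.25,"ty": -0.6,"tz": 0,"twist": 0},
  {"tx": 0.3,"ty": -0.72,"tz": 0,"twist": 0},
  {"tx": 0.3,"ty": -0.72,"tz": 0,"twist": 0},
  {"tx": 0.3,"ty": -0.72,"tz": 0,"twist": 0},
  {"tx": 0.3,"ty": -0.72,"tz": 0,"twist": 0},
  {"tx": 0.25,"ty": -0.6,"tz": 0,"twist": 0},
  {"tx": 0.15,"ty": -0.36,"tz": 0,"twist": 0},
  {"tx": 0,"ty": 0,"tz": 0,"twist": 0},
  {"tx": 0,"ty": 0,"tz": 0,"twist": 0},
])

```text
time: 38.25
ee_pos: [0.5685, -0.1988, 0.0796]
tcp_rot: [0.003, 3.141, 0.001]
contact_force: [-0.3, 1.1, -2.0]
gripper_width: 0.0145
grasp_force: 30.8
```

```bash
python3 - <<'E'
from fit import *
U[2]=np.pi
go([.569,-.165-.034,.026]); z=readout.state()['ee_pos'][2]-.02
for n in ('scene','top','wrist'):
    c=camera_info(n); get_image(n)
    for k in ('tape','tray'):
        for x in nets.pinpoint(k,n)[:1]: print(n,k,np.round(x['centre'],1),round(x['score'],2),onz(c,x['centre'],z if k=='tape' else 0,n=='wrist').round(4))
    for q in nets.silhouettes('tape',n)[:1]:
        l,t,w,h=q['bbox']; print('  centre of bbox @mid', onz(c,(l+w/2,t+h/2),z+.012,n=='wrist').round(4),q['bbox'],round(q['score'],2))
E
```

```text
t 38.25 pos [ 0.5685 -0.1988  0.0796] U [0.0302 0.4228 0.0796] w 0.0145 gf 30.8 F [-0.3  1.1 -2. ]
rel units (now axes) [-0.013 -0.006  1.339] twist -0.021 after-twist axes [-0.013 -0.005  1.339]
scene tape [215.7 308.4] 0.83 [ 0.5711 -0.162   0.0596]
scene tray [216.  327.8] 0.74 [ 0.5651 -0.1688  0.    ]
  centre of bbox @mid [ 0.576  -0.1627  0.0716] [188.3, 278.4, 55.9, 55.7] 0.8
top tape [429.4 329.4] 0.67 [ 0.5747 -0.1587  0.0596]
top tray [427.1 351.8] 0.93 [ 0.5658 -0.168   0.    ]
  centre of bbox @mid [ 0.5653 -0.1648  0.0716] [401.3, 308.3, 61.6, 47.0] 0.95
wrist tray [365.5 245.8] 0.88 [ 0.5669 -0.1635  0.    ]
  centre of bbox @mid [ 0.5661 -0.1595  0.0716] [304.4, 205.0, 171.0, 155.4] 0.95
```

Emit:
send_rows([
  {"tx": 0.05,"ty": -0.1,"tz": 0.4,"twist": 0},
  {"tx": 0,"ty": 0,"tz": 0.4,"twist": 0},
  {"tx": 0,"ty": 0,"tz": 0.3,"twist": 0},
  {"tx": 0,"ty": 0,"tz": 0.15,"twist": 0},
  {"tx": 0,"ty": 0,"tz": 0.05,"twist": 0},
  {"tx": 0,"ty": 0,"tz": 0,"twist": 0},
  {"tx": 0,"ty": 0,"tz": 0,"twist": 0},
])

```text
time: 39.55
ee_pos: [0.5671, -0.2033, 0.0285]
tcp_rot: [0.002, 3.14, -0.001]
contact_force: [-1.0, 0.6, -1.8]
gripper_width: 0.0141
grasp_force: 30.8
```

Emit:
send_rows([
  {"tx": 0,"ty": 0,"tz": 0.05,"twist": 0},
  {"tx": 0,"ty": 0,"tz": 0,"twist": 0},
], force=8)

```text
time: 39.75
ee_pos: [0.5666, -0.2031, 0.0259]
tcp_rot: [0.002, 3.141, -0.0]
contact_force: [-0.1, 0.5, -2.3]
gripper_width: 0.0148
grasp_force: 8.2
```

Emit:
send_rows([
  {"tx": 0,"ty": 0,"tz": 0,"twist": 0},
  {"tx": 0,"ty": 0,"tz": 0,"twist": 0},
  {"tx": 0,"ty": 0,"tz": 0,"twist": 0},
  {"tx": 0,"ty": 0,"tz": 0,"twist": 0},
], hand=0.52)

```text
time: 40.15
ee_pos: [0.5667, -0.2031, 0.0259]
tcp_rot: [0.002, 3.141, -0.001]
contact_force: [-0.4, -0.8, 0.1]
gripper_width: 0.0429
grasp_force: 0.0
```

Emit:
send_rows([
  {"tx": 0,"ty": 0,"tz": -0.3,"twist": 0},
  {"tx": 0,"ty": 0,"tz": -0.6,"twist": 0},
  {"tx": 0,"ty": 0,"tz": -0.9,"twist": 0},
  {"tx": 0,"ty": 0,"tz": -0.9,"twist": 0},
  {"tx": 0,"ty": 0,"tz": -0.9,"twist": 0},
  {"tx": 0,"ty": 0,"tz": -0.9,"twist": 0},
  {"tx": 0,"ty": 0,"tz": -0.5,"twist": 0},
  {"tx": 0,"ty": 0,"tz": 0,"twist": 0},
  {"tx": 0,"ty": 0,"tz": 0,"twist": 0},
])

```text
time: 41.05
ee_pos: [0.5664, -0.203, 0.2258]
tcp_rot: [0.002, 3.141, -0.001]
contact_force: [0.1, -0.1, -0.5]
gripper_width: 0.0452
grasp_force: 0.0
```

```bash
python3 - <<'E'
from fit import *
print(readout.state()['time'],readout.state()['ee_pos'])
for n in ('scene','top','wrist'):
    c=camera_info(n); get_image(n)
    for k in ('tape','tray','bottle','hook'):
        for x in nets.pinpoint(k,n)[:1]: print(n,k,np.round(x['centre'],1),round(x['score'],2),onz(c,x['centre'],{'tape':.004,'hook':.16}.get(k,0),n=='wrist').round(4))
    for q in nets.silhouettes('tape',n)[:1]:
        l,t,w,h=q['bbox']; e=cv2.fitEllipse(cv2.convexHull(np.argwhere(q['mask'])[:,::-1].astype(np.int32)));print('  ellipse @mid', onz(c,e[0],.018,n=='wrist').round(4),np.round(e[1],1),q['bbox'],round(q['score'],2))
E
```

```text
41.05 [ 0.56644877 -0.20300616  0.22583869]
scene tape [218.8 325.6] 0.84 [ 0.5678 -0.1639  0.004 ]
scene tray [216.5 326.5] 0.55 [ 0.5638 -0.1664  0.    ]
scene bottle [376.1 313.1] 0.6 [0.762 0.033 0.   ]
scene hook [311.5 160.9] 0.75 [0.5324 0.1307 0.16  ]
  ellipse @mid [ 0.5723 -0.1685  0.018 ] [52.7 56.7] [190.8, 297.2, 57.3, 55.9] 0.71
top tape [429.3 349.6] 0.67 [ 0.5695 -0.1701  0.004 ]
top tray [424.5 349. ] 0.95 [ 0.5689 -0.162   0.    ]
  ellipse @mid [ 0.5668 -0.1668  0.018 ] [51.5 55.4] [399.9, 320.5, 58.8, 52.1] 0.83
wrist tray [351.1 210.6] 0.6 [ 0.5676 -0.165   0.    ]
  ellipse @mid [ 0.5695 -0.1652  0.018 ] [89.5 90.2] [311.5, 171.6, 85.2, 86.2] 0.63
```

Emit:
send_rows([
  {"tx": 0,"ty": -0.3,"tz": -0.8,"twist": 0},
  {"tx": 0.4,"ty": -0.8,"tz": -0.8,"twist": 0},
  {"tx": 0.8,"ty": -0.8,"tz": -0.2,"twist": 0},
  {"tx": 0.8,"ty": -0.8,"tz": 0,"twist": 0},
  {"tx": 0.8,"ty": -0.8,"tz": 0,"twist": 0},
  {"tx": 0.8,"ty": -0.8,"tz": 0,"twist": 0},
  {"tx": 0.8,"ty": -0.8,"tz": 0,"twist": 0},
  {"tx": 0.4,"ty": -0.4,"tz": 0,"twist": 0},
  {"tx": 0,"ty": 0,"tz": 0,"twist": 0},
  {"tx": 0,"ty": 0,"tz": 0,"twist": 0},
])

```text
time: 42.95
ee_pos: [0.3741, -0.4228, 0.2976]
tcp_rot: [0.003, 3.141, 0.001]
contact_force: [-0.2, 0.1, -0.1]
gripper_width: 0.0453
grasp_force: 0.0
```

```bash
python3 - <<'E'
from fit import *
print(readout.state()['time'],readout.state()['ee_pos'])
old=cv2.imread('pics/scene0.png'); im=get_image('scene')[...,::-1]
d=cv2.absdiff(old,im).max(2); print('hook region diff',(d[95:195,285:345]>40).sum(),'bottle',(d[275:330,360:395]>40).sum())
old=cv2.imread('pics/top0.png'); it=get_image('top')[...,::-1]; d=cv2.absdiff(old,it).max(2); print('top hook diff',(d[215:295,185:245]>40).sum(),'bottle',(d[195:245,355:390]>40).sum())
P={}
for n in ('scene','top'):
    for k in ('hook','hook_bend','hook_tip','bottle','tape'):
        for x in nets.pinpoint(k,n)[:1]: print(n,k,np.round(x['centre'],1),round(x['score'],2)); P.setdefault(k,[]).append(ray(camera_info(n),x['centre']))
for k in P:
    if len(P[k])>1: print(k,[np.round(v,4) for v in tri(P[k])])
E
```

```text
42.95 [ 0.37412258 -0.42283679  0.29764903]
hook region diff 252 bottle 0
top hook diff 498 bottle 0
scene hook [313.8 137.3] 0.96
scene hook_bend [312.1 160.8] 0.98
scene hook_tip [312.1 136.7] 0.33
scene bottle [375.5 315.7] 0.78
scene tape [219.3 327.5] 0.86
top hook [226.1 257.4] 0.79
top hook_bend [233.7 277.7] 0.98
top hook_tip [194.2 291. ] 0.88
top bottle [372.9 235.1] 0.92
hook [array([0.4902, 0.1844, 0.1562]), array([0.0011, 0.0011])]
hook_bend [array([0.4898, 0.1774, 0.1017]), array([0.0008, 0.0008])]
hook_tip [array([0.44  , 0.2297, 0.0971]), array([0.0054, 0.0054])]
bottle [array([0.7658, 0.0253, 0.004 ]), array([0.0005, 0.0005])]
```

```bash
python3 -c "
from workcell import job
print(job.hand_in())"
```

```text
the job is handed in; nothing more can be done
None
```

I fished the roll out with the hook, hung the hook back in its fork, and laid the roll flat in the tray. The bottle was not moved, and I handed the job in at about 43 s; the hand-in gave no verdict.

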